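# Set the sharpener's drum dial to 4 and bolt it

### The job

On the saw-chain sharpener, press the dial's grip bar down and turn it clockwise until the number 4 stands in the little window, and let it spring up so that it clicks home there. Then slide the locking bolt fully home towards the dial and let go. Do not force the dial, neither by leaning hard on it nor by wrenching it round while it is still caught, and leave everything else on the bench where it is.

Things in the scene. Friction and masses are not known exactly. Their poses are not given: they have to be found in the camera images.
- sharpener: Grey feed unit of a saw-chain sharpener, fixed. Origin on the bench, own axes, z up. Base plate 190 mm in x, 295 mm in y, 20 mm thick. Grey cover plate 140 x 140 mm, top at 86 mm, on corner posts, centred on the dial's upright axis at x 0, y +55 mm. Bolt between guide blocks (tops 55 mm) on the -y half. A saw bar stands on edge at x +118 mm, y -193 to +168 mm, top 75 mm.
- dial_window (a point): Middle of the window, 24 x 24 mm, in the cover's top (86 mm above the bench). Under it turns a black drum, 124 mm across, with white digits 0 to 9, 14 mm high, on its top; the digit in the window's middle is the setting. Digits read upright seen from the unit's -x side.
- dial (a joint): Angle of the number drum, rad, anticlockwise from above. One number is 0.628 rad: 0 shows 4, 0.628 shows 5, 1.257 shows 6, and so on: clockwise lowers the number. Starts at 0.9 to 2.4, perhaps between numbers. Up and home, a round-nosed pin stands in one of the drum's ten slots (0.04 rad of play) and it cannot turn. Pressed, it turns with 0.12 N m of friction.
- dial_press (a joint): How far the dial (knob and drum) is pressed down, m: 0 = up, home in a slot; 0.009 = bottom. The spring pushes up with 6 N at 0, rising 1 N per mm to 15 N at the bottom. The drum is free of the pin from about 0.006. Let go between numbers it rests about 5 mm down on a tooth; within about 0.05 rad of a number it springs up into the slot.
- dial_seat (a joint): Sinking of the overload spring beneath the dial, m: 0 while the push down on the dial is under 18 N, then 1 mm for every further 4 N. Should stay near 0; beyond 0.0025 (28 N) the dial is being forced.
- dial_bar (a joint): Twist of the springy shaft between the grip bar and the drum, rad, anticlockwise positive: bar angle less drum angle; 0.55 N m per rad. About 0.2 (0.12 N m) while the drum turns, so the bar runs ahead of the drum; it springs back towards 0 when let go. Beyond 0.5 (0.28 N m) the shaft is being forced, as when turning it while the pin still holds it.
- dial_grip (a point): Middle of the top of the dial's black plastic grip bar, 132 mm above the bench with the dial up. The bar is 46 mm long (x axis of this point), 14 mm thick (y axis), 26 mm high, and stands on a round flange, 52 mm across, whose top is 106 mm above the bench. At drum angle 0, with no twist, the bar lies along the unit's x axis.
- bolt_top (a point): Middle of the top of the locking bolt's upright grip: dark steel, 24 mm along the unit's x, 16 mm along its y, 47 mm high, top 96 mm above the bench.
- bolt (a joint): Travel of the locking bolt, m, along the unit's +y, towards the dial: 0 = drawn back, 0.034 = hard stop, fully home, its nose under the drum. Starts at 0 to 0.010; friction 4 N; stays where left. The nose reaches the drum at 0.018 and passes beneath only when the dial is fully up; the dial then cannot be pressed.
- screwdriver: Bystander: screwdriver with a black handle, 200 mm long, lying. Origin at its underside, in the middle of its length.
- wrench: Bystander: steel spanner, 180 mm long, lying flat. Origin at its underside, in the middle of its length.
- sprocket: Bystander: steel ring, 60 mm across, 12 mm high, lying flat. Origin at its underside, on its centre line.
- oil_bottle: Bystander: grey bottle with a paper label, 54 mm across, 130 mm high, upright. Origin at its underside, on its centre line.
- grease_tin: Bystander: plain steel tin, 72 mm across, 70 mm high. Origin at its underside, on its centre line.
- brush: Bystander: flat brush, 200 mm long, lying. Origin at its underside, in the middle of its length.
- clutch_drum: Bystander: dark steel disc, 68 mm across, 30 mm high. Origin at its underside, on its centre line.

How it is judged (in metres and radians):
On the way, in this order (a step that is already met when the one before it is completed fails the run):
1. The dial shows 4 and has sprung up home, with the bolt not yet home (value of joint dial between -0.09 and 0.09 rad and value of joint dial_press below 0.002 m and value of joint bolt below 0.025 m), for 0.2 s.
2. The bolt is fully home with the dial still on 4 (value of joint dial between -0.09 and 0.09 rad and value of joint dial_press below 0.002 m and value of joint bolt above 0.031 m), for 0.2 s.
At the end, for the whole second after the job is handed in: The drum stands within 0.09 rad of the 4, the dial is up (pressed less than 2 mm), the bolt is within 3 mm of its stop, and all is let go and at rest (all of step 2 and velocity of joint dial between -0.05 and 0.05 rad/s); the robot touches nothing.
It fails at once if The dial is leaned on too hard: its overload spring sinks more than 2.5 mm (28 N) (value of joint dial_seat above 0.0025 m).
It fails at once if A bystander is shifted more than 30 mm (distance of any of screwdriver, wrench, sprocket, oil_bottle, grease_tin, brush, clutch_drum from where it was at the start of the episode above 0.03 m).
It fails at once if The dial is wrenched: its shaft is twisted more than 0.5 rad (0.28 N m) (value of joint dial_bar above 0.5 rad or value of joint dial_bar below -0.5 rad).
It also fails if it takes over 70 s, if anything falls off the work surface, if the arm or the gripper's body presses on something with over 40 N, if the wrist force passes 120 N, or if a joint passes its speed limit or range.

### The arm

A 7-joint arm with a two-finger parallel gripper is mounted at the origin on the work surface. World frame = base frame: x ahead of the robot, y to its left, z up, the work surface at z = 0. Lengths are in mm, angles in rad, forces in N, time in s.
With the tool pointing down it reaches from about 400 to 875 mm from the base axis. Payload 4.4 kg.
Tool frame: the origin (TCP) lies at the very end of the fingers, on their centre line; the grasp point (between the pads) lies 19 mm behind it; z points along the fingers, y is the direction in which the jaws open and shut (so a half turn about z gives the same grasp; the last joint's range is limited). The gripper opens to 85 mm and grips with 20 to 120 N. Pads are 22 mm wide; open, the fingers measure 114 mm over their backs; the gripper's body (76 mm by 85 mm) begins 54 mm behind the grasp point. The pads swing forward as they close: fully open they stand 13 mm farther back than shut.
Start: joints at [1.165, 0.628, 0.038, 1.517, -0.027, 0.996, -0.02], TCP at [216.673, -612.838, 202.013] pointing down, gripper open.
Joint ranges: [-3.06, 3.06], [-0.37, 2.12], [-1.25, 1.32], [0.18, 2.47], [-1.1, 4.24], [0.23, 1.98], [-2.94, 2.94]. Speed limits (rad/s): [2.57, 2.57, 3.14, 3.14, 3.14, 3.14, 3.14].

### API

Orientations are given as [roll, pitch, yaw] about the fixed x, y, z axes, in that order (R = Rz(yaw) Ry(pitch) Rx(roll)).
In Python, from cell import read_state, get_image, finish_job gives the robot as it stands.
- The arm moves only by the tool carry_out, never from a script. Its argument "series" is a list that holds one entry, the list of rows, each a list of 7 numbers: the shift along the tool's x, y, z in cm, then the turn, a rotation vector about the tool's x, y, z in rad, then the finger opening in cm, from 0 to 8.54. In form: [[[x, y, z, wx, wy, wz, grip], ...]]. A call has 1 to 5 rows; each row is the pose to reach, as a shift and turn from the pose commanded when the call began, along the tool's axes at that moment; what a row does not reach only later rows make up. A row lasts 1/12 s, in which the tool goes at most 41.7 mm and 7.16 degrees, less where a joint would pass 70% of its speed; a pose out of reach is approached as far as the arm can. A call with a gripper value outside its range is refused whole. The fingers move at their own pace and stop on an object; the grip force is fixed at half the most. Time passes only in rows, so rows that repeat a pose let the fingers close. It gives the time, the measured TCP pose, the force and the opening at its end, in the units of the state.
- read_state(): the state, without advancing time (a new reading comes with each control period).
- get_image(name): name is "side" or "top" or "wrist"; returns a dict with "img" (420x560x3 uint8, blue, green, red), "z_map" (420x560 float32, mm along the optical axis (not along the pixel's ray), 0 where there is no reading), "mtx" (3x3 intrinsics, pixels), "dist" ([k1, k2, p1, p2, k3] as OpenCV has them; the pictures are not rectified), "T" (4x4, takes a point from camera to world coordinates); the wrist camera has in their place "T_tool_cam" (4x4, takes a point from camera to tool coordinates, whose origin is the TCP and whose axes are the flange's). Camera axes: x right, y down, z forward; pixel columns grow to the right and rows downward; lengths in mm; the calibration is good to about 2 mm. A picture is of the moment at which its call begins: read the wrist's pose just before it.
- finish_job(): hands the job in, once; it reports no verdict.
The state is a dict: "clock": time; "qpos": joint angles; "qd": joint speeds; "tau": joint torques, N m; "eef_pos": TCP position; "tool_rot": TCP orientation; "force": force on the tool from outside, world axes, zero at the start; "torque": the same for the moment, N m; "width": finger opening in mm.
Only numpy, scipy, OpenCV 4.12 (cv2) and the standard library are available. Lean on these libraries where they do the work, as an engineer would, in place of code of your own. Each camera call takes 0.05 s, during which the arm holds its last target.

## Working session

There is one attempt and no reset: what is moved stays moved. The work goes in short steps, Python scripts to look and compute and a tool call to move; the robot and the scene stay as the last step left them, time stands still between calls to the robot, and variables do not carry over. Pictures are saved under pics/ and viewed, and the job is handed in when it is done.

Besides the shell and the picture viewer there is one more tool, called after "Call:" as name(argument=value, ...), one argument or row to a line, values as JSON. carry_out: Moves the arm, as the interface text tells. Its arguments: {"type":"object","properties":{"series":{"type":"array","items":{"type":"array","items":{"type":"array","items":{"type":"number"}}}}},"required":["series"]}

```bash
mkdir -p pics; ls
python3 - <<'E'
from cell import *
import cv2,numpy as np
print(read_state())
for n in ["side","top","wrist"]:
    d=get_image(n); cv2.imwrite(f"pics/a_{n}.png",d["img"]); print(n,d["mtx"],d["dist"],d.get("T"),d.get("T_tool_cam"))
    np.savez(f"a_{n}.npz",**d)
E
```

```text
pics
{'clock': 0.0, 'qpos': array([ 1.16519366,  0.62935588,  0.03843953,  1.51838396, -0.02701675,
        0.99627783, -0.02002143]), 'qd': array([ 1.50683854e-04, -7.63520012e-05, -4.00981454e-05,  2.60622811e-03,
        1.03449052e-03,  7.03994795e-04,  7.54738984e-04]), 'tau': array([-1.36157455e-04, -5.63412452e+01,  1.22622035e+00, -1.93450338e+01,
        1.10099983e-02,  1.06691674e-02, -3.23271586e-06]), 'eef_pos': array([ 216.450282  , -612.17673418,  201.07765996]), 'tool_rot': array([-3.13968546e+00,  1.05093173e-05,  3.39773740e-01]), 'force': array([-0.36891826, -0.55062041, -0.89051945]), 'torque': array([-0.03180479,  0.01448377,  0.04717002]), 'width': 85.15184793010467}
side [[436.62487389   0.         267.55784108]
 [  0.         436.62487389 212.66310085]
 [  0.           0.           1.        ]] [0.04901404 0.         0.         0.         0.        ] [[-7.08926142e-01 -3.49116042e-01  6.12814584e-01 -1.70457364e+02]
 [-7.05069112e-01  3.72196925e-01 -6.03611627e-01  6.84736514e+02]
 [-1.73572013e-02 -8.59992697e-01 -5.10011068e-01  7.30240018e+02]
 [ 0.0000000
[... 296 characters left out ...]
196e-01  3.19005082e+02]
 [-9.99792522e-01  1.82277025e-02  9.09201706e-03 -4.12699662e+01]
 [-1.17648683e-02 -1.52361361e-01 -9.88254827e-01  1.54361040e+03]
 [ 0.00000000e+00  0.00000000e+00  0.00000000e+00  1.00000000e+00]] None
wrist [[333.24469163   0.         276.09234887]
 [  0.         333.24469163 213.64672296]
 [  0.           0.           1.        ]] [-0.04718745  0.          0.          0.          0.        ] None [[-5.28920961e-04 -9.53223258e-01 -3.02266671e-01  7.74952979e+01]
 [ 9.99999534e-01 -7.48223980e-04  6.09739024e-04 -2.57041132e-01]
 [-8.07380591e-04 -3.02266207e-01  9.53223210e-01 -1.72543582e+02]
 [ 0.00000000e+00  0.00000000e+00  0.00000000e+00  1.00000000e+00]]
```

View pics/a_side.png

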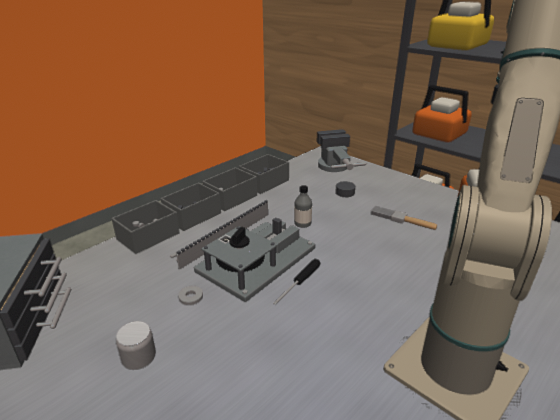

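View pics/a_top.png

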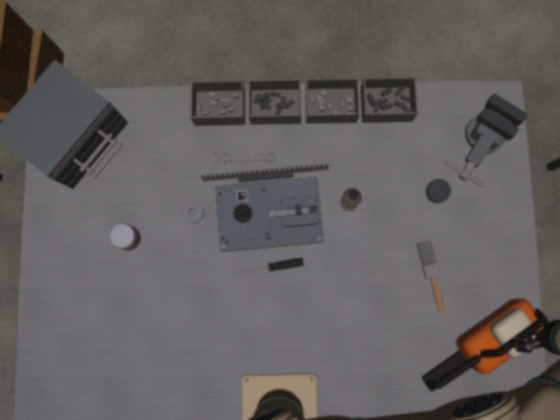

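View pics/a_wrist.png

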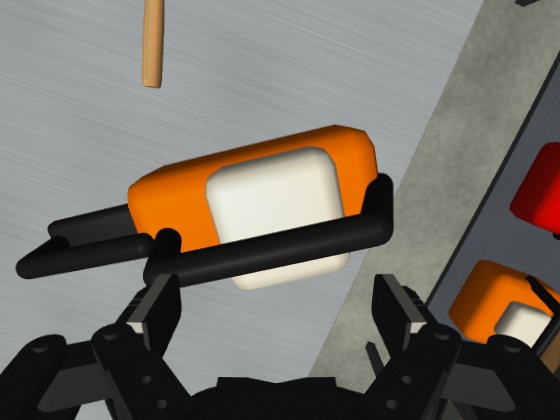

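```bash
cat > h.py <<'E'
import cv2,numpy as np
from scipy.spatial.transform import Rotation as R
def ray(d,uv,T=None):
    T=d["T"] if T is None else T
    p=cv2.undistortPoints(np.array([[uv]],float),d["mtx"],d["dist"])[0,0]
    return T[:3,3],T[:3,:3]@np.array([p[0],p[1],1.])
def onz(d,uv,z,T=None):
    o,r=ray(d,uv,T); return o+r*(z-o[2])/r[2]
def proj(d,P,T=None):
    T=d["T"] if T is None else T
    P=(np.atleast_2d(P)-T[:3,3])@T[:3,:3]
    return cv2.projectPoints(P.reshape(-1,1,3),np.zeros(3),np.zeros(3),d["mtx"],d["dist"])[0][:,0]
def Ttool(s): 
    T=np.eye(4);T[:3,:3]=R.from_euler('xyz',s["tool_rot"]).as_matrix();T[:3,3]=s["eef_pos"];return T
def move(s,target,yaw):  # tool-frame shift cm, rotvec for tool-down at yaw
    T=Ttool(s); g=R.from_euler('xyz',[np.pi,0,yaw]).as_matrix()
    return T[:3,:3].T@(np.array(target)-T[:3,3])/10, R.from_matrix(T[:3,:3].T@g).as_rotvec()
E
python3 - <<'E'
from h import *
d=dict(np.load("a_top.npz"))
c=d["img"][160:280,180:360]; cv2.imwrite("pics/top_z.png",cv2.resize(c,None,fx=4.4,fy=4.4,interpolation=cv2.INTER_CUBIC))
d=dict(np.load("a_side.npz"))
c=d["img"][180:300,170:350]; cv2.imwrite("pics/side_z.png",cv2.resize(c,None,fx=4.4,fy=4.4,interpolation=cv2.INTER_CUBIC))
E
```

```text
(no output)
```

View pics/top_z.png

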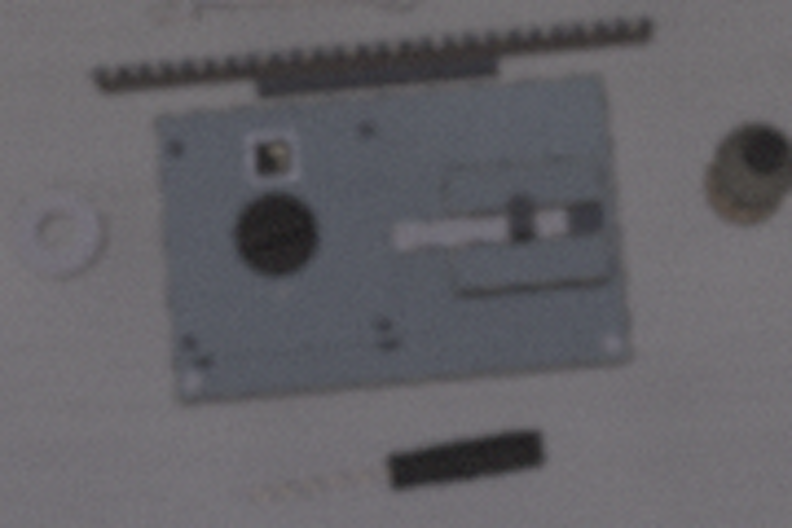

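View pics/side_z.png

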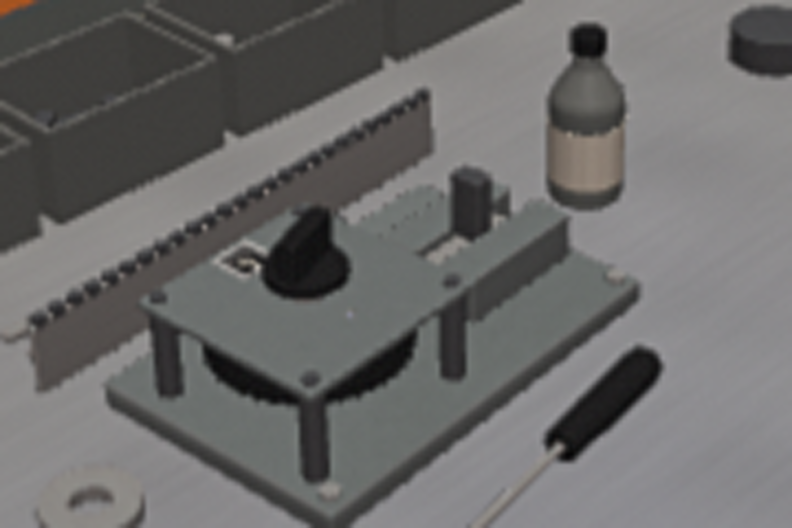

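Run:
```python
from h import *
from cell import *
d=dict(np.load("a_top.npz"))
f=lambda x,y:(180+(x+.5)/4.4-.5,160+(y+.5)/4.4-.5)
print("flange",onz(d,f(277,235),104))
for n,p,z in [("BR",(632,360),20),("TR",(603,77),20),("BL",(183,400),20),("win",(271,156),86),("grA",(521,218),96),("grB",(585,217),96),("saw1",(97,75),75),("saw2",(650,27),75)]: print(n,onz(d,f(*p),z).round(1))
```

```text
flange [541.00606134  88.80431612 104.        ]
BR [ 468.8 -130.8   20. ]
TR [ 654.3 -116.9   20. ]
BL [448.1 157.2  20. ]
win [593.5  94.   86. ]
grA [550.  -60.5  96. ]
grB [549.9 -99.8  96. ]
saw1 [649.8 204.9  75. ]
saw2 [ 673.9 -144.6   75. ]
```

Run:
```python
from h import *
from cell import *
d=dict(np.load("a_side.npz"))
f=lambda x,y:(170+(x+.5)/4.4-.5,180+(y+.5)/4.4-.5)
for n,p,z in [("grip",(470,178),96),("flange",(307,273),106),("bartop",(315,210),132)]: print(n,onz(d,f(*p),z).round(1))
s=read_state()
print(move(s,[217,-560,400],0.34)); print(move(s,[470,40,400],.072))
```

```text
grip [545.4 -54.2  96. ]
flange [530.3  96.4 106. ]
bartop [545.7  74.6 132. ]
(array([  1.79001713,  -4.94866102, -19.86120845]), array([-1.43479888e-03, -4.57148587e-06, -2.15217789e-04]))
(array([ 45.64057651, -53.08610637, -19.79194713]), array([-1.42680655e-03,  1.87718056e-04,  2.67784736e-01]))
```

Call:
carry_out(
  series=[
    [[0,0,-16,0,0,0,4],[0,0,-16,0,0,0,4],[0,0,-16,0,0,0,4],[0,0,-16,0,0,0,4],[0,0,-16,0,0,0,4]],
  ],
)

```text
clock: 0.57
eef_pos: [217.8, -616.3, 370.5]
tool_rot: [3.127, -0.0, 0.34]
force: [-0.6, -1.0, 0.8]
width: 40.3
```

Call:
carry_out(
  series=[
    [[55,-50,0,0,0,0.268,4],[55,-50,0,0,0,0.268,4],[55,-50,0,0,0,0.268,4],[55,-50,0,0,0,0.268,4],[55,-50,0,0,0,0.268,4]],
  ],
)

```text
clock: 0.98
eef_pos: [315.7, -427.2, 361.5]
tool_rot: [-3.141, 0.0, 0.071]
force: [1.0, -0.4, 0.4]
width: 39.6
```

Call:
carry_out(
  series=[
    [[28.7,-44.8,0,0,0,0,4],[28.7,-44.8,0,0,0,0,4],[28.7,-44.8,0,0,0,0,4],[28.7,-44.8,0,0,0,0,4],[28.7,-44.8,0,0,0,0,4]],
  ],
)

```text
clock: 1.4
eef_pos: [415.1, -244.3, 361.8]
tool_rot: [3.142, 0.0, 0.072]
force: [0.2, -0.2, -0.6]
width: 39.9
```

Call:
carry_out(
  series=[
    [[18,-28,7,0,0,0,4],[18,-28,7,0,0,0,4],[18,-28,7,0,0,0,4],[18,-28,7,0,0,0,4],[18,-28,7,0,0,0,4]],
  ],
)

```text
clock: 1.82
eef_pos: [512.8, -65.5, 318.5]
tool_rot: [3.142, 0.0, 0.072]
force: [1.4, -0.2, 0.4]
width: 39.8
```

Run:
```python
from cell import *
print(read_state())
```

```text
{'clock': 1.8167, 'qpos': array([ 0.17643357,  0.31914002, -0.14180696,  1.71219779,  0.04954003,
        1.11382187, -1.47924107]), 'qd': array([-0.77285056,  0.36204614, -0.18130465, -0.23154982,  0.12207763,
       -0.12480564, -0.98604591]), 'tau': array([  2.86775775, -43.45808387,  -1.05168164, -19.33702111,
        -0.26529   ,   0.33122099,   1.00658644]), 'eef_pos': array([512.80471514, -65.47789668, 318.51382803]), 'tool_rot': array([3.14150742e+00, 9.76747041e-05, 7.17338696e-02]), 'force': array([ 1.4024415 , -0.21295466,  0.38076042]), 'torque': array([-0.04590615, -0.02808931,  0.02657234]), 'width': 39.80933012530056}
```

Call:
carry_out(
  series=[
    [[6.4,-10.1,5,0,0,0,4],[6.4,-10.1,5,0,0,0,4],[6.4,-10.1,5,0,0,0,4],[6.4,-10.1,5,0,0,0,4],[6.4,-10.1,5,0,0,0,4]],
  ],
)

```text
clock: 2.23
eef_pos: [568.5, 41.4, 267.1]
tool_rot: [-3.14, 0.003, 0.078]
force: [-0.9, -0.5, -0.1]
width: 40.0
```

Run:
```python
from cell import *
from h import *
s=read_state(); d=get_image("wrist"); print(s["eef_pos"],s["qpos"],s["qd"])
d["Tw"]=Ttool(s)@d["T_tool_cam"]
np.savez("b.npz",**d); cv2.imwrite("pics/b_w.png",cv2.resize(d["img"],None,fx=1.42,fy=1.42,interpolation=cv2.INTER_CUBIC))
```

```text
[568.53340784  41.41126263 267.06027839] [-0.00917966  0.45060364 -0.16755537  1.65384897  0.08186449  1.04730992
 -1.6947569 ] [ 0.0528874  -0.04483936  0.05608395  0.00925827  0.0195981   0.02110183
  0.0167826 ]
```

View pics/b_w.png

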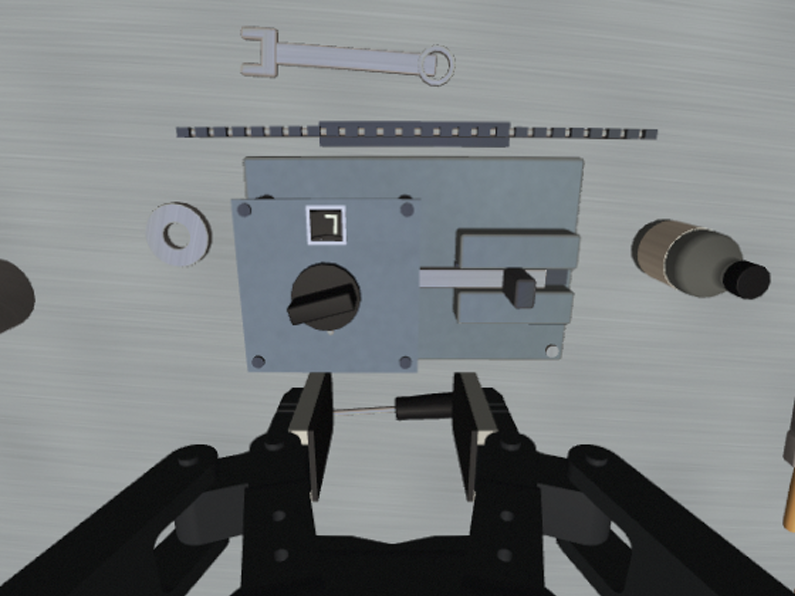

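Run:
```python
from h import *
d=dict(np.load("b.npz"))
c=d["img"][130:270,155:305]; cv2.imwrite("pics/b_d.png",cv2.resize(c,None,fx=4,fy=4,interpolation=cv2.INTER_CUBIC))
c=d["img"][150:250,290:420]; cv2.imwrite("pics/b_b.png",cv2.resize(c,None,fx=5,fy=5,interpolation=cv2.INTER_CUBIC))
z=d["z_map"]; print(z[200:216:4,200:256:4].round())
```

```text
[[365. 367. 344. 345. 344. 345. 345. 345. 346. 345. 345. 341. 340. 349.]
 [367. 367. 346. 346. 346. 347. 345. 342. 337. 335. 330. 326. 332. 347.]
 [368. 370. 349. 345. 341. 336. 331. 327. 323. 322. 322. 318. 325. 347.]
 [369. 370. 333. 328. 324. 323. 321. 321. 321. 322. 322. 322. 324. 348.]]
```

View pics/b_d.png

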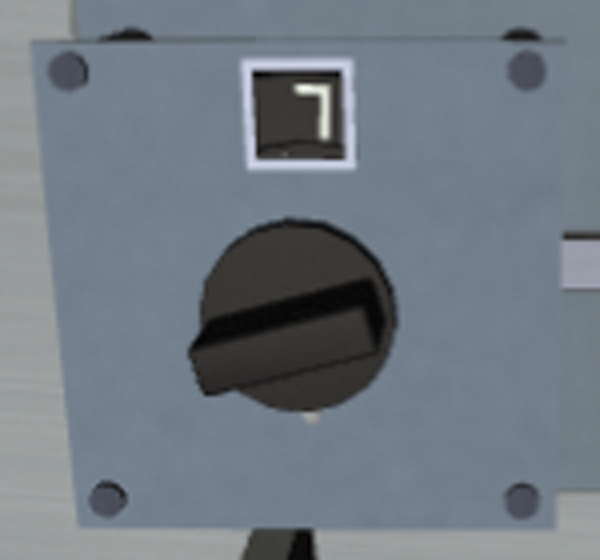

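View pics/b_b.png

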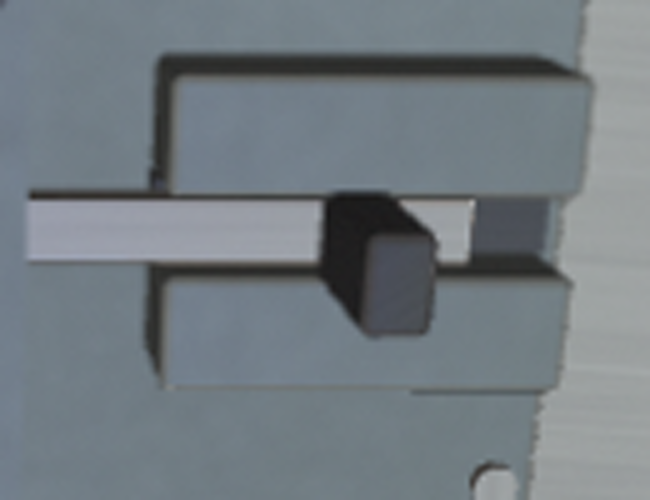

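Run:
```python
from h import *
d=dict(np.load("b.npz")); T=d["Tw"]
f=lambda x,y,k,o:(o[0]+(x+.5)/k-.5,o[1]+(y+.5)/k-.5)
A=lambda p,z:onz(d,f(*p,4,(155,130)),z,T)[:2]
B=lambda p,z:onz(d,f(*p,5,(290,150)),z,T)[:2]
S=np.array([A(p,86) for p in [(68,71),(527,70),(521,500),(108,498)]])
print("screws",S.round(1),"mean",S.mean(0))
for a,b in [(1,0),(2,3),(3,0),(2,1)]:
    v=S[b]-S[a]; print(np.hypot(*v),np.degrees(np.arctan2(v[1],v[0])))
for z in (101,106): print("flange",z,A((299,315),z), np.hypot(*(A((202,315),z)-A((397,315),z))))
for z in (127,132):
    C=np.array([A(p,z) for p in [(190,350),(362,305),(381,351),(206,395)]])
    print("bar",z,C.round(1).tolist(),C.mean(0)); 
    for a,b in [(1,0),(2,3),(3,0),(2,1)]:
        v=C[b]-C[a]; print(np.hypot(*v),np.arctan2(v[1],v[0]))
print("win",np.mean([A(p,86) for p in [(240,60),(353,60),(355,167),(247,169)]],0))
C=np.array([B(p,96) for p in [(372,235),(434,235),(430,335),(365,335)]]);print("bolt",C.round(1).tolist(),C.mean(0))
```

```text
screws [[597.9 154.4]
 [607.2  33.9]
 [484.4  25. ]
 [475.5 144.9]] mean [541.24844258  89.57670095]
120.84324777474768 94.38854317875274
120.1869793431675 94.2275938646768
122.81732594598898 4.442602500213666
123.15607518875707 4.1369172628107505
flange 101 [540.16728965  89.31735241] 51.8860707254805
flange 106 [541.73577767  88.69837584] 51.119305968191156
bar 127 [[537.2, 112.8], [552.1, 70.8], [540.6, 65.6], [525.6, 108.6]] [538.86296104  89.44107242]
44.50637469990841 1.9116446005385876
45.62388722451341 1.9054188324493855
12.288714896220721 0.3413012677463518
12.622737564864533 0.4298684699416744
bar 132 [[538.9, 111.7], [553.6, 70.4], [542.3, 65.3], [527.5, 107.7]] [540.58289205  88.7685908 ]
43.79391733912976 1.9116446005385854
44.893540740451044 1.9054188324493841
12.091997337413531 0.3413012677463542
12.420672976321756 0.4298684699416756
win [590.94111881  93.21366571]
bolt [[562.8, -52.8], [563.9, -66.1], [541.5, -69.1], [540.4, -54.8]] [552.18246711 -60.7168908 ]
```

Call:
carry_out(
  series=[
    [[-1,-2.5,1,0,0,-0.12,2.6],[-2.37,-4.96,3,0,0,-0.24,2.6],[-2.37,-4.96,5,0,0,-0.36,2.6],[-2.37,-4.96,6,0,0,-0.48,2.6],[-2.37,-4.96,6,0,0,-0.6,2.6]],
  ],
)

```text
clock: 2.7
eef_pos: [540.0, 83.0, 207.7]
tool_rot: [-3.141, 0.004, 0.676]
force: [-0.4, 0.4, 0.3]
width: 26.4
```

Call:
carry_out(
  series=[
    [[0,0,1,0,0,-0.12,2.6],[0,0,2,0,0,-0.24,2.6],[0,0,3,0,0,-0.36,2.6],[0,0,3,0,0,-0.48,2.6],[0,0,3,0,0,-0.6,2.6]],
  ],
)

```text
clock: 3.12
eef_pos: [541.6, 82.5, 179.2]
tool_rot: [3.141, 0.002, 1.274]
force: [-0.2, -0.3, -0.2]
width: 26.0
```

Call:
carry_out(
  series=[
    [[0,0,0,0,0,-0.12,2.6],[0,0,0,0,0,-0.24,2.6],[0,0,0,0,0,-0.36,2.6],[0,0,0,0,0,-0.48,2.6],[0,0,0,0,0,-0.6,2.6]],
  ],
)

```text
clock: 3.53
eef_pos: [542.1, 82.6, 179.8]
tool_rot: [3.141, 0.003, 1.874]
force: [-1.0, 0.0, 0.4]
width: 25.8
```

Call:
carry_out(
  series=[
    [[0,0,0,0,0,-0.02,2.6],[0,0,0,0,0,-0.03,2.6],[0,0,0,0,0,-0.03,2.6],[0,0,0,0,0,-0.03,2.6]],
  ],
)

```text
clock: 3.87
eef_pos: [542.0, 84.9, 179.4]
tool_rot: [3.141, 0.001, 1.899]
force: [-0.4, 0.0, 0.0]
width: 25.9
```

Run:
```python
from cell import *
from h import *
s=read_state(); d=get_image("wrist"); print(s["eef_pos"],s["tool_rot"],s["qpos"],s["qd"],s["force"],s["torque"],s["width"])
d["Tw"]=Ttool(s)@d["T_tool_cam"]
np.savez("c.npz",**d); cv2.imwrite("pics/c_w.png",cv2.resize(d["img"],None,fx=1.42,fy=1.42,interpolation=cv2.INTER_CUBIC))
```

```text
[541.96258944  84.89601987 179.39694989] [3.14138892e+00 8.28487415e-04 1.89876314e+00] [ 0.21531218  0.58013083 -0.64766104  1.81689811  0.439868    0.89222009
 -0.30803813] [-0.0091163   0.00330773 -0.00292655 -0.00138718  0.00128289  0.00141131
  0.00452411] [-0.36617088  0.04053358  0.02913425] [-0.00292686 -0.02703939  0.01839781] 25.885805373903686
```

View pics/c_w.png

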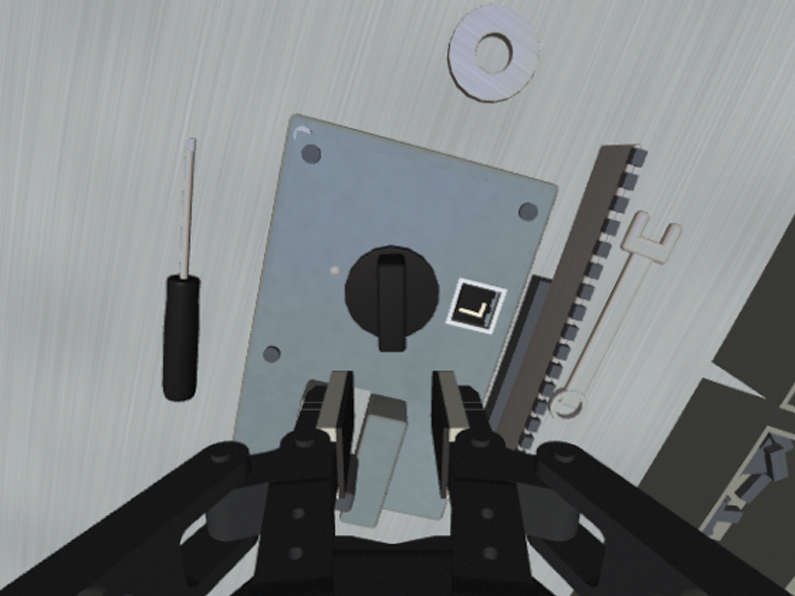

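Run:
```python
from h import *
d=dict(np.load("c.npz")); T=d["Tw"]
c=d["img"][160:260,220:370]; cv2.imwrite("pics/c_d.png",cv2.resize(c,None,fx=5,fy=5,interpolation=cv2.INTER_CUBIC))
z=d["z_map"]
def P(u,v):
    o,r=ray(d,(u,v),T); return o+r*np.median(z[v-1:v+2,u-1:u+2])
for u,v in [(275,185),(275,200),(275,215),(275,230),(275,240),(255,195),(257,210),(296,200),(296,215),(250,160),(320,180)]: print(u,v,P(u,v).round(1))
```

```text
275 185 [532.5 110.8 130.5]
275 200 [535.7 101.4 132.8]
275 215 [539.1  91.2 132.8]
275 230 [542.7  80.8 132.8]
275 240 [545.1  73.7 132.9]
255 195 [522.3  93.4 106.5]
257 210 [527.4  82.5 106.3]
296 200 [553.   99.9 107.3]
296 215 [557.2  88.4 106.5]
250 160 [510.2 114.2  86.4]
320 180 [568.8 117.   86.5]
```

View pics/c_d.png

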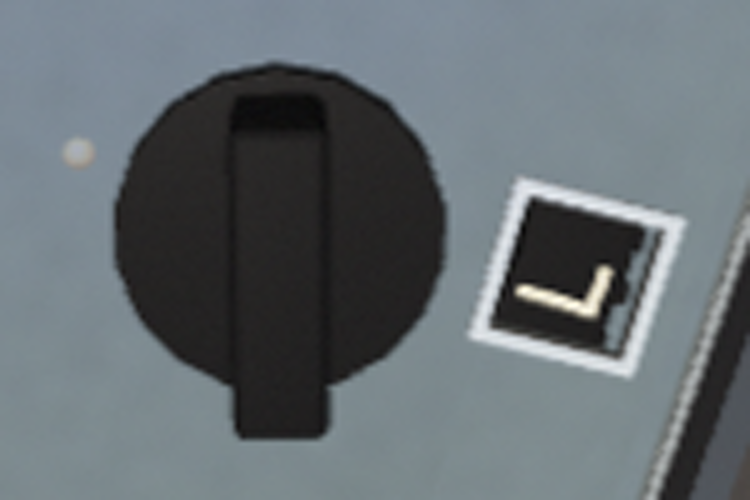

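Run:
```python
from h import *
d=dict(np.load("c.npz")); T=d["Tw"]
A=lambda p,z:onz(d,(220+(p[0]+.5)/5-.5,160+(p[1]+.5)/5-.5),z,T)[:2]
C=[A(p,132) for p in [(233,130),(236,435),(328,435),(326,130)]]
print(np.mean(C,0)); 
for a,b in [(1,0),(2,3)]:
    v=C[b]-C[a]; print(np.hypot(*v),np.arctan2(v[1],v[0]))
print(A((279,226),106), A((279,226),132))
f=lambda u,v:onz(d,(u/1.42,v/1.42),86,T)[:2]
S=[f(311,154),f(528,212),f(272,354)]; v=S[0]-S[2];print(S,np.arctan2(v[1],v[0]));v=S[1]-S[0];print(np.arctan2(v[1],v[0]))
```

```text
[540.15806032  89.76937977]
44.62617429718579 1.8987957715586046
44.6329971660043 1.9126239344135452
[539.48799126  90.88204805] [537.09003516  98.04694408]
[array([475.83610115, 144.21683764]), array([599.04795467, 153.41172525]), array([485.15903511,  23.76595377])] 1.6480426117425258
0.07448857367559752
```

Call:
carry_out(
  series=[
    [[0.48,0,1,0,0,-0.007,2.6],[0.48,0,2,0,0,-0.007,2.6],[0.48,0,3,0,0,-0.007,2.6],[0.48,0,3,0,0,-0.007,2.6],[0.48,0,3,0,0,-0.007,2.6]],
  ],
)

```text
clock: 4.33
eef_pos: [539.5, 90.2, 148.0]
tool_rot: [-3.139, -0.0, 1.909]
force: [0.1, 0.8, 0.2]
width: 25.9
```

Run:
```python
from cell import *
from h import *
s=read_state(); d=get_image("wrist"); print(s)
d["Tw"]=Ttool(s)@d["T_tool_cam"]
np.savez("c.npz",**d); cv2.imwrite("pics/c2_w.png",cv2.resize(d["img"],None,fx=1.42,fy=1.42,interpolation=cv2.INTER_CUBIC))
```

```text
{'clock': 4.3333, 'qpos': array([ 0.1879242 ,  0.61915749, -0.62406591,  1.85040561,  0.4776346 ,
        0.82867255, -0.34148129]), 'qd': array([ 0.00599574, -0.01677955, -0.01157906, -0.02085333, -0.00529173,
        0.00573736,  0.00328632]), 'tau': array([-5.77849138e-02, -4.74597394e+01, -6.79043278e+00, -1.47087514e+01,
        2.90472026e-02, -1.17376429e-03, -2.49833101e-02]), 'eef_pos': array([539.48920572,  90.21162239, 147.95987752]), 'tool_rot': array([-3.13922194e+00, -3.30424774e-04,  1.90912327e+00]), 'force': array([0.07281311, 0.79952119, 0.17133903]), 'torque': array([-0.00266817,  0.00619945,  0.01547404]), 'width': 25.90563274441847}
```

View pics/c2_w.png

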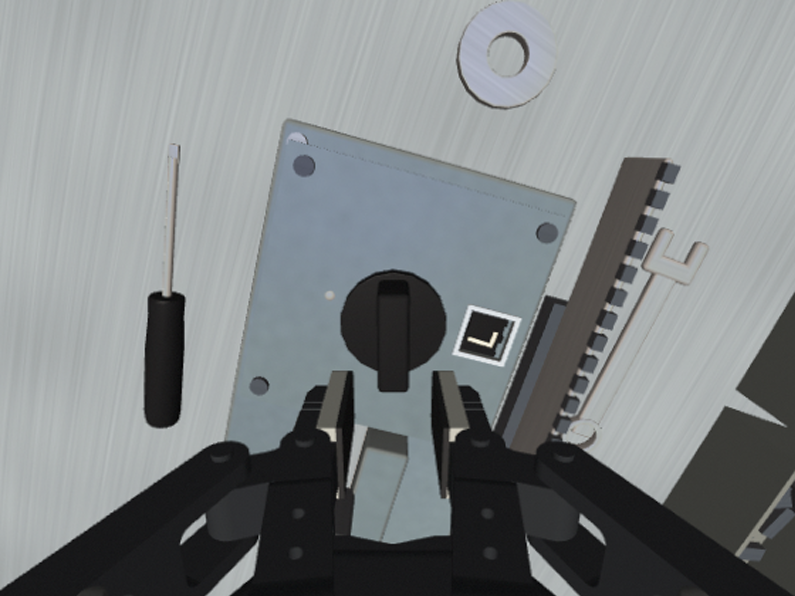

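Call:
carry_out(
  series=[
    [[0,0,1,0,0,0,2.6],[0,0,2,0,0,0,2.6],[0,0,2.9,0,0,0,2.6],[0,0,3.5,0,0,0,2.6],[0,0,3.5,0,0,0,2.6]],
  ],
)

```text
clock: 4.8
eef_pos: [539.1, 89.9, 112.4]
tool_rot: [-3.139, -0.0, 1.909]
force: [0.3, -0.0, -0.8]
width: 25.8
```

Call:
carry_out(
  series=[
    [[0,0,0.1,0,0,0,2.6],[0,0,0.1,0,0,0,2.0],[0,0,0.1,0,0,0,1.6],[0,0,0.1,0,0,0,1.3],[0,0,0.1,0,0,0,1.0]],
  ],
)

```text
clock: 5.22
eef_pos: [540.6, 90.3, 113.5]
tool_rot: [3.141, 0.0, 1.909]
force: [-0.8, -0.4, -0.3]
width: 9.9
```

Run:
```python
from cell import *
s=read_state(); print(s)
```

```text
{'clock': 5.2167, 'qpos': array([ 0.16327592,  0.66398192, -0.58883332,  1.88069934,  0.52351814,
        0.75447608, -0.38090521]), 'qd': array([-1.61313234e-03,  2.25626792e-03,  7.26430434e-04,  3.84543497e-04,
        1.61508010e-04, -4.52442797e-05, -7.61955089e-04]), 'tau': array([-1.79709523e-02, -4.93173230e+01, -6.91841841e+00, -1.37143698e+01,
        9.02909873e-03, -2.28886769e-03,  1.50882306e-04]), 'eef_pos': array([540.56354433,  90.33528363, 113.4924067 ]), 'tool_rot': array([3.14090613e+00, 1.62461402e-04, 1.90871033e+00]), 'force': array([-0.75922501, -0.35057515, -0.30987306]), 'torque': array([-0.02084989, -0.04457536,  0.01960994]), 'width': 9.929539127622474}
```

```bash
cat > snap.py <<'E'
import sys
from cell import *
from h import *
s=read_state(); d=get_image("wrist"); print(s["clock"],s["eef_pos"].round(1),s["tool_rot"].round(3),"F",s["force"].round(2),"M",s["torque"].round(3),s["width"],s["qpos"].round(2))
d["Tw"]=Ttool(s)@d["T_tool_cam"]
np.savez(sys.argv[1]+".npz",**d); cv2.imwrite(f"pics/{sys.argv[1]}.png",cv2.resize(d["img"],None,fx=1.42,fy=1.42,interpolation=cv2.INTER_CUBIC))
if len(sys.argv)>2:
    d=get_image("side"); cv2.imwrite(f"pics/{sys.argv[1]}_s.png",cv2.resize(d["img"][160:300,170:350],None,fx=4,fy=4,interpolation=cv2.INTER_CUBIC))
E
python3 snap.py e1 1
```

```text
5.2167 [540.6  90.3 113.5] [3.141 0.    1.909] F [-0.76 -0.35 -0.31] M [-0.021 -0.045  0.02 ] 9.929539127622474 [ 0.16  0.66 -0.59  1.88  0.52  0.75 -0.38]
```

View pics/e1.png

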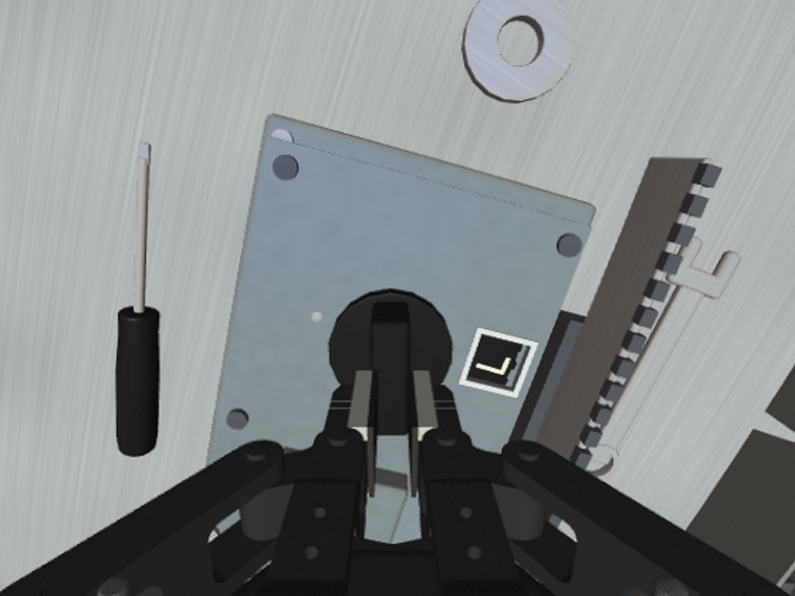

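View pics/e1_s.png

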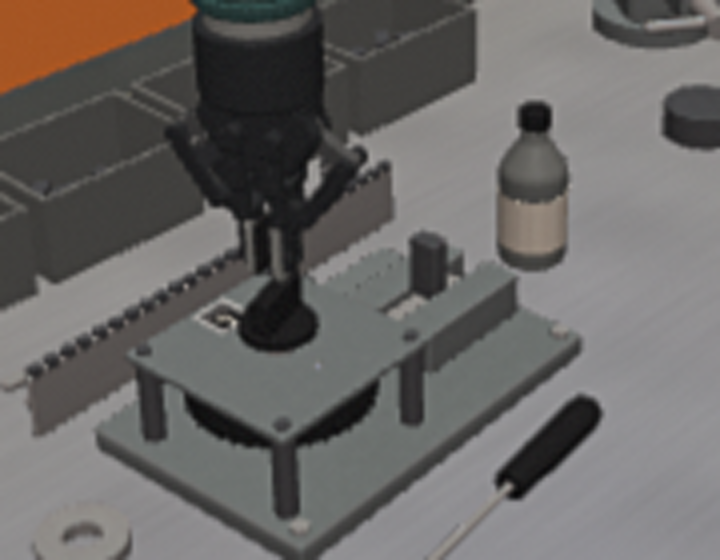

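Call:
carry_out(
  series=[
    [[0,0,0,0,0,0,0.5],[0,0,0,0,0,0,0],[0,0,0,0,0,0,0],[0,0,0,0,0,0,0]],
  ],
)

```text
clock: 5.65
eef_pos: [540.3, 90.3, 113.2]
tool_rot: [3.142, 0.0, 1.909]
force: [0.0, -1.0, 0.5]
width: -0.1
```

```bash
python3 snap.py e2 1
```

```text
5.65 [540.3  90.3 113.2] [3.142 0.    1.909] F [ 0.02 -1.01  0.53] M [-0.002 -0.068 -0.02 ] -0.1381306639636724 [ 0.16  0.66 -0.59  1.88  0.52  0.75 -0.38]
```

View pics/e2.png

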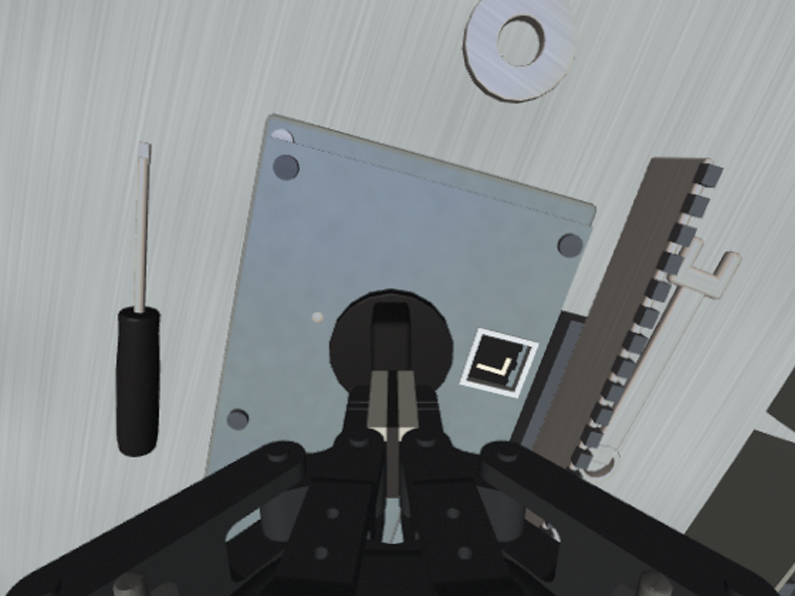

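Run:
```python
from h import *
d=dict(np.load("e2.npz")); T=d["Tw"]; z=d["z_map"]
Tt=T@np.linalg.inv(d["T_tool_cam"])
print("TCP at",proj(d,Tt[:3,3],T)*1.42, proj(d,Tt[:3,3]-19*Tt[:3,2],T)*1.42)
def P(u,v):
    u=int(u/1.42);v=int(v/1.42);o,r=ray(d,(u,v),T); p=o+r*np.median(z[v-1:v+2,u-1:u+2]); return p.round(1),(Tt[:3,:3].T@(p-Tt[:3,3])).round(1)
for q in [(380,378),(404,378),(380,400),(380,425),(360,395),(394,445),(392,330),(392,355),(350,350),(430,340),(300,300)]: print(q,*P(*q))
```

```text
TCP at [[391.92115937 357.97593609]] [[391.94179325 379.80475597]]
(380, 378) [532.8  99.7 153.2] [ 11.4  -4.  -40. ]
(404, 378) [540.  101.9 152.5] [ 11.    3.5 -39.4]
(380, 400) [533.2  99.4 165.8] [ 11.   -3.7 -52.6]
(380, 425) [533.5  99.8 179.6] [ 11.3  -3.3 -66.5]
(360, 395) [528.5  93.8 156.5] [  7.2 -10.  -43.3]
(394, 445) [538.7  96.  180.6] [  6.    0.3 -67.5]
(392, 330) [533.9 108.7 132.6] [ 19.5   0.  -19.4]
(392, 355) [537.1  99.5 132.3] [  9.8  -0.  -19.1]
(350, 350) [523.5  85.4 106.6] [  0.9 -17.5   6.6]
(430, 340) [552.8 100.1 106.3] [ 5.2 15.1  6.8]
(300, 300) [496.6  91.9  86.4] [ 16.  -40.7  26.7]
```

View pics/e2_s.png

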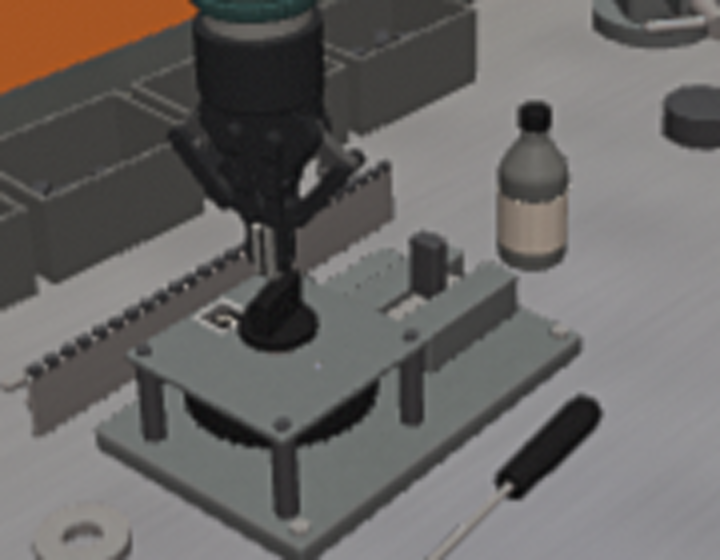

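Run:
```python
from h import *
for n,cols in (("e2",(264,267,270,283,286)),("e1",(255,258,294,297)),("c",(235,240,245,310,315,320))):
    d=dict(np.load(n+".npz")); T=d["Tw"]; z=d["z_map"]
    Tt=T@np.linalg.inv(d["T_tool_cam"])
    for u in cols:
        for v in range(254,276,2):
            if 0<z[v,u]<175:
                o,r=ray(d,(u,v),T); p=o+r*z[v,u]; print(n,u,v,(Tt[:3,:3].T@(p-Tt[:3,3])).round(1),p[2].round(1)); break
```

```text
e2 264 254 [  7.4  -6.1 -18.7] 131.9
e2 267 254 [  8.1  -4.5 -20.3] 133.5
e2 270 254 [  7.7  -3.  -19.5] 132.6
e2 283 254 [  7.6   3.5 -19.2] 132.4
e2 286 254 [  7.9   5.  -19.9] 133.1
e1 255 260 [ 11.3  -9.6 -33.7] 147.2
e1 258 260 [ 11.3  -8.2 -33.7] 147.2
e1 294 260 [ 11.5   8.2 -34.4] 147.9
e1 297 260 [ 10.2   9.8 -31.6] 145.0
c 235 262 [ 11.3 -18.5 -35.9] 183.9
c 240 262 [ 11.1 -16.3 -35.5] 183.5
c 245 262 [ 11.2 -14.  -35.7] 183.7
c 310 262 [ 11.6  15.3 -36.6] 184.5
c 315 262 [ 11.4  17.6 -36.1] 184.0
c 320 264 [ 11.2  19.6 -37.8] 185.8
```

Run:
```python
from h import *
d=dict(np.load("a_side.npz"))
for z in (113,132,148): print(z,(proj(d,[540.,90,z])-[170,160])*4)
```

```text
113 [[274.26990867 307.41689963]]
132 [[272.73113025 282.30021094]]
148 [[271.41235621 260.80664191]]
```

Call:
carry_out(
  series=[
    [[0,0,0,0,0,0,1.5],[0,0,0,0,0,0,2.6],[0,0,0,0,0,0,2.6],[0,0,0,0,0,0,2.6]],
  ],
)

```text
clock: 6.08
eef_pos: [540.3, 90.2, 113.1]
tool_rot: [3.142, 0.0, 1.909]
force: [-0.3, -0.4, -0.5]
width: 26.2
```

Call:
carry_out(
  series=[
    [[0,0,0.6,0,0,0,2.6],[0,0,1.2,0,0,0,2.6],[0,0,1.8,0,0,0,2.6],[0,0,1.8,0,0,0,2.6],[0,0,1.8,0,0,0,2.6]],
  ],
)

```text
clock: 6.5
eef_pos: [539.8, 90.2, 94.4]
tool_rot: [-3.14, -0.0, 1.909]
force: [0.1, -0.7, 1.0]
width: 26.2
```

```bash
python3 snap.py e3 1
```

```text
6.5 [539.8  90.2  94.4] [-3.14  -0.     1.909] F [ 0.11 -0.7   1.03] M [ 0.02  -0.022 -0.023] 26.169464555178703 [ 0.15  0.69 -0.57  1.89  0.55  0.72 -0.4 ]
```

View pics/e3.png

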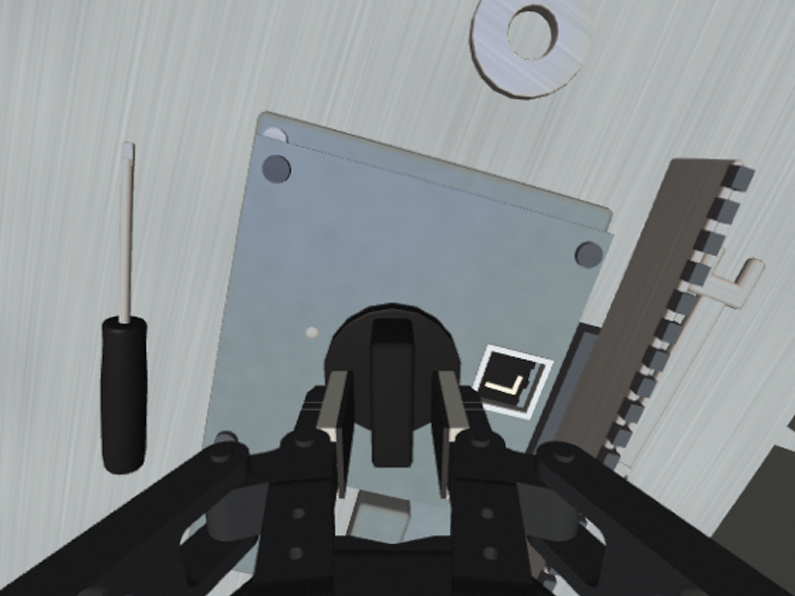

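View pics/e3_s.png

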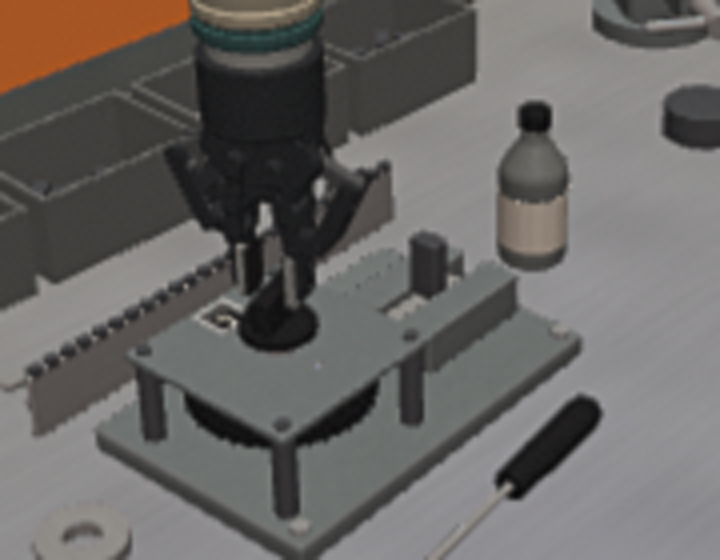

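Call:
carry_out(
  series=[
    [[0,0,0.4,0,0,0,2.6],[0,0,0.8,0,0,0,2.6],[0,0,1.2,0,0,0,2.6],[0,0,1.3,0,0,0,2.6],[0,0,1.3,0,0,0,2.6]],
  ],
)

```text
clock: 7.02
eef_pos: [539.9, 90.2, 81.6]
tool_rot: [-3.141, -0.0, 1.909]
force: [0.4, -0.1, -0.3]
width: 26.0
```

Call:
carry_out(
  series=[
    [[0,0,0,0,0,0,2.0],[0,0,0,0,0,0,1.6],[0,0,0,0,0,0,1.3],[0,0,0,0,0,0,1.3],[0,0,0,0,0,0,1.3]],
  ],
)

```text
clock: 7.43
eef_pos: [540.0, 90.2, 82.3]
tool_rot: [-3.141, 0.0, 1.909]
force: [-1.5, -0.2, 2.2]
width: 13.5
```

```bash
python3 snap.py e4 1
```

```text
7.4333 [540.   90.2  82.3] [-3.141  0.     1.909] F [-1.48 -0.17  2.17] M [-0.123  0.402  0.036] 13.486641396933395 [ 0.14  0.71 -0.55  1.9   0.56  0.69 -0.42]
```

View pics/e4.png

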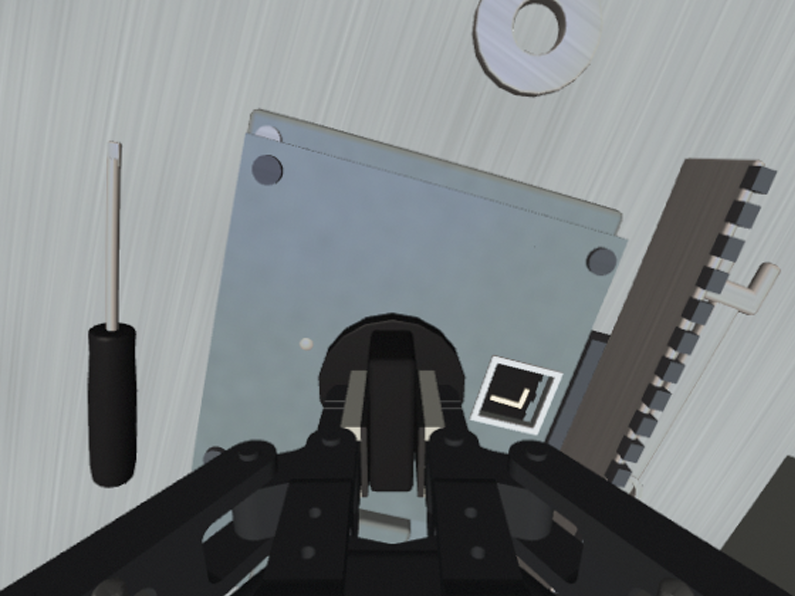

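Call:
carry_out(
  series=[
    [[0,0,0,0,0,0,0.8],[0,0,0.1,0,0,0,0.6],[0,0,0.2,0,0,0,0.5],[0,0,0.3,0,0,0,0.5]],
  ],
)

```text
clock: 7.87
eef_pos: [540.2, 90.4, 79.7]
tool_rot: [3.142, 0.0, 1.909]
force: [-2.4, -0.7, 8.4]
width: 12.3
```

```bash
cat > st.py <<'E'
from cell import *
s=read_state(); print(s["clock"],s["eef_pos"].round(2),s["tool_rot"].round(3),"F",s["force"].round(2),"M",s["torque"].round(3),s["width"].round(2),s["qpos"].round(2))
E
python3 st.py
```

```text
Traceback (most recent call last):
  File "st.py", line 2, in <module>
    s=read_state(); print(s["clock"],s["eef_pos"].round(2),s["tool_rot"].round(3),"F",s["force"].round(2),"M",s["torque"].round(3),s["width"].round(2),s["qpos"].round(2))
                                                                                                                                   ^^^^^^^^^^^^^^^^
AttributeError: 'float' object has no attribute 'round'
```

Call:
carry_out(
  series=[
    [[0,0,0.1,0,0,0,0.5],[0,0,0.2,0,0,0,0.5],[0,0,0.3,0,0,0,0.5],[0,0,0.4,0,0,0,0.5],[0,0,0.4,0,0,0,0.5]],
  ],
)

```text
clock: 8.28
eef_pos: [540.2, 90.4, 76.0]
tool_rot: [3.141, 0.001, 1.909]
force: [-4.1, -0.8, 12.0]
width: 12.6
```

```bash
sed -i 's/s\["width"\].round(2)/round(s["width"],2)/' st.py; python3 st.py
```

```text
8.2833 [540.24  90.44  75.99] [3.141e+00 1.000e-03 1.909e+00] F [-4.14 -0.77 12.03] M [-0.197  1.014 -0.043] 12.64 [ 0.13  0.72 -0.55  1.91  0.57  0.68 -0.42]
```

Call:
carry_out(
  series=[
    [[0,0,0.1,0,0,0,0.5],[0,0,0.18,0,0,0,0.5],[0,0,0.18,0,0,0,0.5]],
  ],
)

```text
clock: 8.53
eef_pos: [540.3, 90.4, 74.4]
tool_rot: [3.141, 0.001, 1.909]
force: [-4.4, -1.4, 14.1]
width: 13.2
```

```bash
python3 st.py
```

```text
8.5333 [540.3   90.43  74.41] [3.141e+00 1.000e-03 1.909e+00] F [-4.44 -1.39 14.13] M [-0.161  1.106 -0.019] 13.17 [ 0.13  0.72 -0.54  1.91  0.58  0.67 -0.43]
```

Call:
carry_out(
  series=[
    [[0,0,0,0,0,0.05,0.5],[0,0,0,0,0,0.1,0.5],[0,0,0,0,0,0.17,0.5],[0,0,0,0,0,0.24,0.5],[0,0,0,0,0,0.3,0.5]],
  ],
)

```text
clock: 8.95
eef_pos: [540.6, 90.5, 74.6]
tool_rot: [3.14, 0.0, 1.606]
force: [-3.9, -1.3, 13.2]
width: 12.3
```

```bash
python3 snap.py f1
```

```text
8.95 [540.6  90.5  74.6] [3.14  0.    1.606] F [-3.93 -1.25 13.15] M [-0.227  0.956  0.118] 12.283988325831423 [ 0.08  0.7  -0.46  1.91  0.5   0.65 -0.66]
```

View pics/f1.png

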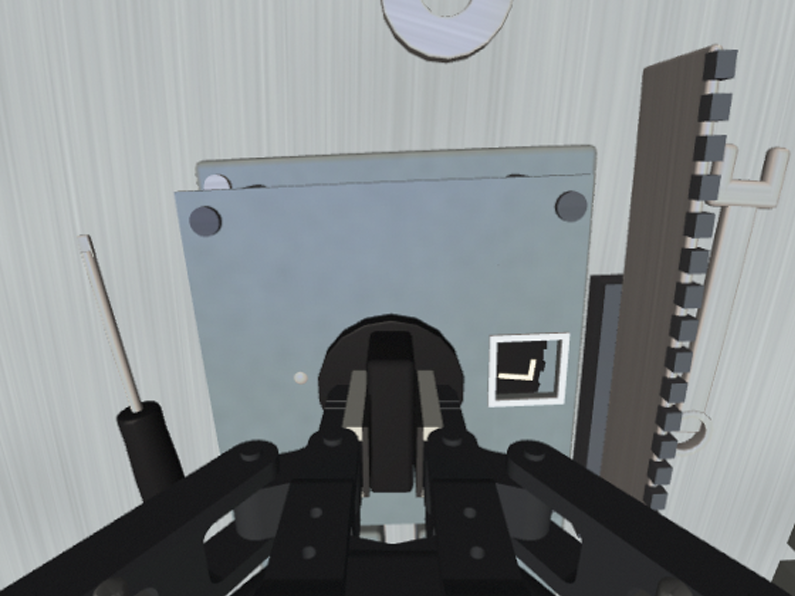

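Call:
carry_out(
  series=[
    [[0,0,0,0,0,0.05,0.5],[0,0,0,0,0,0.1,0.5],[0,0,0,0,0,0.15,0.5],[0,0,0,0,0,0.15,0.5]],
  ],
)

```text
clock: 9.33
eef_pos: [540.8, 90.5, 74.7]
tool_rot: [3.14, 0.0, 1.457]
force: [-3.5, -0.8, 13.0]
width: 12.5
```

```bash
python3 snap.py f2
```

```text
9.3333 [540.8  90.5  74.7] [3.14  0.    1.457] F [-3.53 -0.75 12.98] M [-0.253  0.944  0.081] 12.4961629902434 [ 0.05  0.69 -0.42  1.91  0.46  0.63 -0.77]
```

View pics/f2.png

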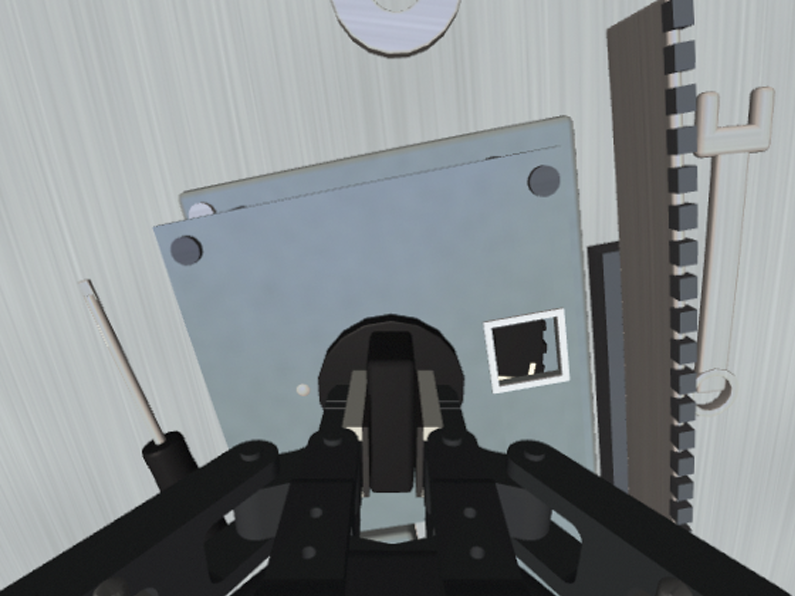

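Call:
carry_out(
  series=[
    [[0,0,0.05,0,0,0.09,0.5],[0,0,0.05,0,0,0.19,0.5],[0,0,0.05,0,0,0.29,0.5],[0,0,0.05,0,0,0.39,0.5],[0,0,0.05,0,0,0.47,0.5]],
  ],
)

```text
clock: 9.8
eef_pos: [541.2, 90.3, 74.3]
tool_rot: [3.139, -0.001, 0.985]
force: [-3.1, -1.6, 14.0]
width: 12.6
```

```bash
python3 st.py
```

```text
9.8 [541.24  90.27  74.34] [ 3.139e+00 -1.000e-03  9.850e-01] F [-3.15 -1.61 14.  ] M [-0.371  0.759  0.167] 12.59 [-0.03  0.68 -0.29  1.91  0.32  0.6  -1.11]
```

Call:
carry_out(
  series=[
    [[0,0,0,0,0,0.09,0.5],[0,0,0,0,0,0.19,0.5],[0,0,0,0,0,0.29,0.5],[0,0,0,0,0,0.39,0.5],[0,0,0,0,0,0.47,0.5]],
  ],
)

```text
clock: 10.22
eef_pos: [541.5, 89.8, 74.4]
tool_rot: [3.14, -0.002, 0.515]
force: [-2.5, -1.9, 11.6]
width: 12.7
```

```bash
python3 st.py
```

```text
10.2167 [541.48  89.84  74.39] [ 3.14e+00 -2.00e-03  5.15e-01] F [-2.53 -1.9  11.6 ] M [-0.516  0.645  0.143] 12.69 [-0.11  0.67 -0.16  1.91  0.18  0.57 -1.45]
```

Call:
carry_out(
  series=[
    [[0,0,0,0,0,0.09,0.5],[0,0,0,0,0,0.18,0.5],[0,0,0,0,0,0.27,0.5],[0,0,0,0,0,0.35,0.5],[0,0,0,0,0,0.42,0.5]],
  ],
)

```text
clock: 10.63
eef_pos: [541.6, 89.4, 74.4]
tool_rot: [3.14, -0.003, 0.095]
force: [-2.2, -2.7, 13.1]
width: 13.1
```

```bash
python3 snap.py g1
```

```text
10.6333 [541.6  89.4  74.4] [ 3.14e+00 -3.00e-03  9.50e-02] F [-2.24 -2.71 13.1 ] M [-0.669  0.712  0.147] 13.070194687121637 [-0.19  0.66 -0.04  1.92  0.05  0.56 -1.74]
```

View pics/g1.png

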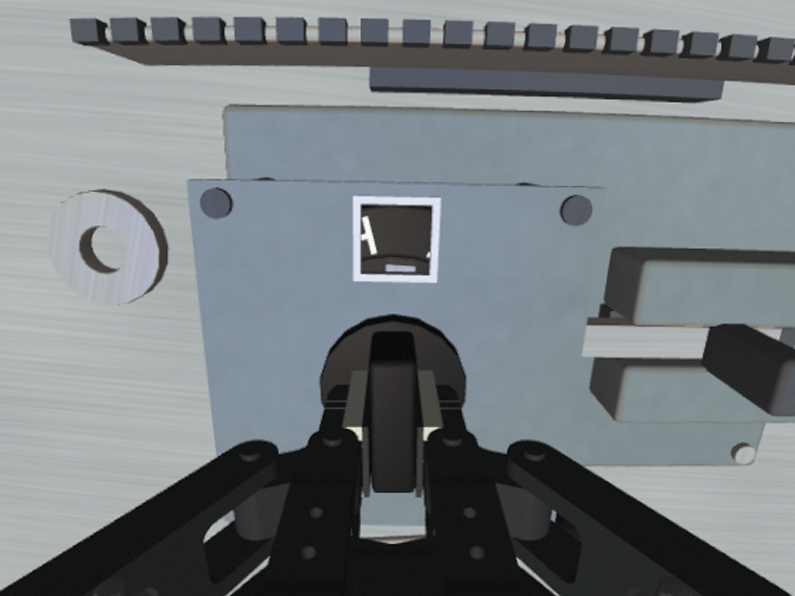

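Call:
carry_out(
  series=[
    [[0,0,0,0,0,0.06,0.5],[0,0,0,0,0,0.12,0.5],[0,0,0,0,0,0.18,0.5],[0,0,0,0,0,0.22,0.5],[0,0,0,0,0,0.22,0.5]],
  ],
)

```text
clock: 11.1
eef_pos: [541.5, 89.1, 74.4]
tool_rot: [3.141, -0.003, -0.123]
force: [-2.0, -3.4, 14.3]
width: 13.0
```

```bash
python3 snap.py g2
python3 - <<'E'
from h import *
d=dict(np.load("g2.npz"));cv2.imwrite("pics/g2_z.png",cv2.resize(d["img"][110:290,200:380],None,fx=3.3,fy=3.3,interpolation=cv2.INTER_CUBIC))
E
```

```text
11.1 [541.5  89.1  74.4] [ 3.141e+00 -3.000e-03 -1.230e-01] F [-1.97 -3.39 14.35] M [-0.752  0.656  0.145] 12.999360961548197 [-0.23  0.66  0.02  1.92 -0.02  0.56 -1.89]
```

View pics/g2_z.png

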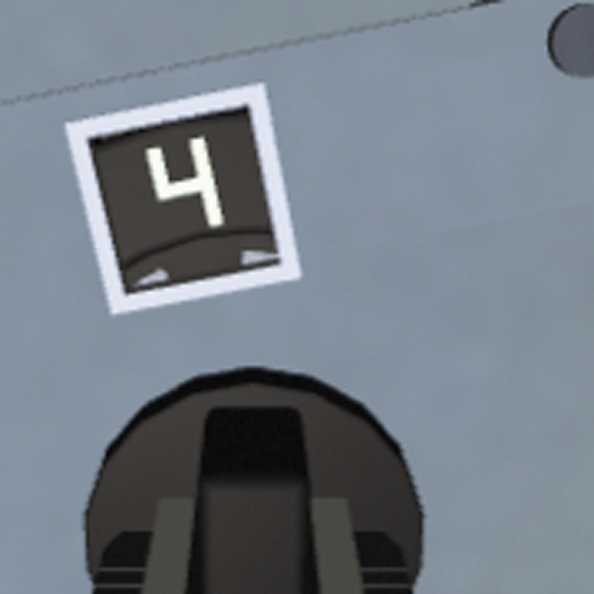

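Call:
carry_out(
  series=[
    [[0,0,0,0,0,-0.06,0.5],[0,0,0,0,0,-0.12,0.5],[0,0,0,0,0,-0.18,0.5],[0,0,0,0,0,-0.2,0.5],[0,0,0,0,0,-0.2,0.5]],
  ],
)

```text
clock: 11.57
eef_pos: [541.6, 89.4, 74.4]
tool_rot: [3.141, -0.002, 0.079]
force: [-2.5, -2.4, 13.3]
width: 12.4
```

```bash
python3 snap.py g3
python3 - <<'E'
from h import *
d=dict(np.load("g3.npz"));cv2.imwrite("pics/g3_z.png",cv2.resize(d["img"][110:290,200:380],None,fx=3.3,fy=3.3,interpolation=cv2.INTER_CUBIC))
E
```

```text
11.5667 [541.6  89.4  74.4] [ 3.141e+00 -2.000e-03  7.900e-02] F [-2.52 -2.37 13.31] M [-0.678  0.63   0.008] 12.375712039510608 [-0.19  0.66 -0.04  1.92  0.04  0.56 -1.75]
```

View pics/g3_z.png

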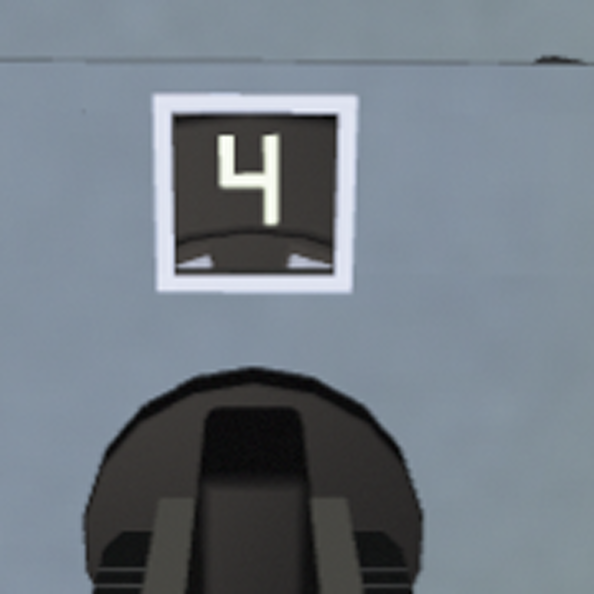

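Call:
carry_out(
  series=[
    [[0,0,-0.15,0,0,0,0.5],[0,0,-0.3,0,0,0,0.5],[0,0,-0.45,0,0,0,0.5],[0,0,-0.6,0,0,0,0.5],[0,0,-0.7,0,0,0,0.5]],
  ],
)

```text
clock: 12.03
eef_pos: [541.4, 89.3, 80.9]
tool_rot: [3.14, -0.002, 0.079]
force: [-1.0, -2.1, 6.2]
width: 12.9
```

```bash
python3 st.py
```

```text
12.0333 [541.4   89.34  80.88] [ 3.14e+00 -2.00e-03  7.90e-02] F [-0.99 -2.08  6.16] M [-0.652  0.328  0.092] 12.91 [-0.19  0.65 -0.04  1.91  0.04  0.58 -1.75]
```

Call:
carry_out(
  series=[
    [[0,0,-0.1,0,0,0,0.5],[0,0,-0.1,0,0,0,1.4],[0,0,-0.1,0,0,0,2.2],[0,0,-0.1,0,0,0,3.0],[0,0,-0.1,0,0,0,3.0]],
  ],
)

```text
clock: 12.45
eef_pos: [540.3, 90.6, 80.6]
tool_rot: [-3.141, 0.0, 0.079]
force: [-0.4, 0.5, -0.3]
width: 30.0
```

Call:
carry_out(
  series=[
    [[0,0,-1.5,0,0,0,3.0],[0,0,-4,0,0,0,3.0],[0,0,-7,0,0,0,3.0],[0,0,-8,0,0,0,3.0],[0,0,-8,0,0,0,3.0]],
  ],
)

```text
clock: 12.87
eef_pos: [542.4, 90.9, 163.3]
tool_rot: [-3.141, -0.006, 0.079]
force: [0.7, 0.1, -0.0]
width: 30.3
```

```bash
python3 snap.py h1
python3 - <<'E'
from h import *
d=dict(np.load("h1.npz")); T=d["Tw"]; z=d["z_map"]
def P(u,v):
    u=int(u);v=int(v);o,r=ray(d,(u,v),T); return (o+r*np.median(z[v-1:v+2,u-1:u+2])).round(1)
for v in range(180,262,6): print(v,P(275,v))
for u in (255,260,265,285,290,295,300): print(u,P(u,215))
E
```

```text
12.8667 [542.4  90.9 163.3] [-3.141 -0.006  0.079] F [ 0.69  0.06 -0.04] M [-0.034  0.012  0.006] 30.259921124145688 [-0.19  0.53 -0.04  1.85  0.03  0.76 -1.74]
180 [568.   93.9  86.7]
186 [563.3  93.5  86.8]
192 [563.3  93.5 106.2]
198 [563.   93.4 122. ]
204 [561.8  93.3 132.3]
210 [557.8  93.  132.1]
216 [553.8  92.7 132.4]
222 [549.9  92.4 132.7]
228 [545.6  92.  132.2]
234 [541.7  91.7 132.7]
240 [537.4  91.4 132.7]
246 [533.1  91.1 132.5]
252 [528.8  90.7 132.5]
258 [524.7  90.4 132.9]
255 [545.3 106.6 106.6]
260 [545.6 103.  106.8]
265 [545.8  99.4 106.4]
285 [555.2  86.4 133. ]
290 [547.2  81.4 106.6]
295 [547.5  77.8 106.6]
300 [548.   74.2 107.4]
```

View pics/h1.png

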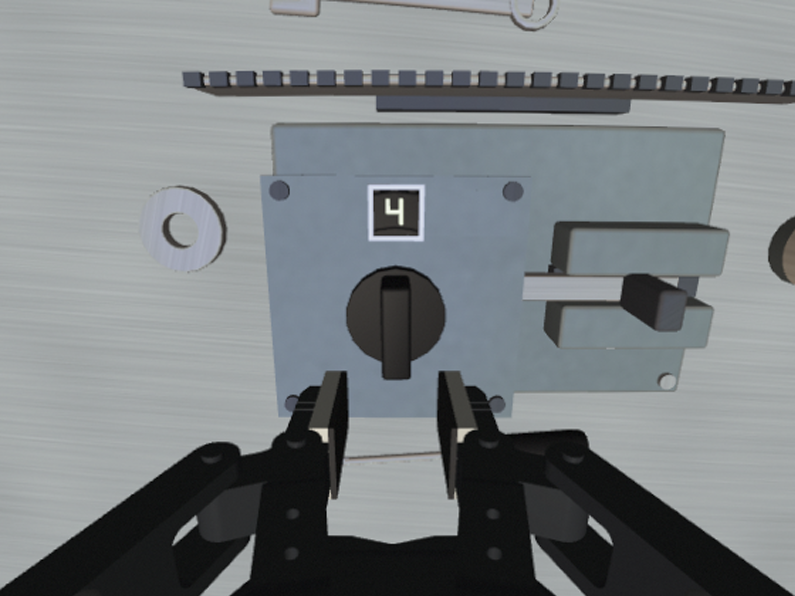

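Run:
```python
from h import *
d=dict(np.load("h1.npz")); T=d["Tw"]; z=d["z_map"]
pts=[]
for v in range(195,245):
    for u in range(430,495):
        if z[v,u]>0:
            o,r=ray(d,(u,v),T); p=o+r*z[v,u]
            if 93<p[2]<100: pts.append(p)
pts=np.array(pts); print(len(pts),pts.mean(0),pts.min(0),pts.max(0))
r=cv2.minAreaRect(pts[:,:2].astype(np.float32)); print(r)
c=np.array(r[0]); s=type('x',(),{})
from cell import read_state
st=read_state(); print(st["eef_pos"],move(st,[c[0],c[1],120],0.077))
e=np.array([-np.sin(.075),np.cos(.075)]); dial=np.array([541,89.5]); print("unit y rel dial",(c-dial)@e,"x",(c-dial)@[np.cos(.075),np.sin(.075)])
```

```text
578 [552.43922251 -59.85467042  95.63584624] [539.59308326 -69.03506073  93.02064134] [563.95036968 -52.10065945  97.83952782]
((551.8944091796875, -60.733970642089844), (23.92429542541504, 16.030380249023438), 3.5126068592071533)
[541.03856472  90.63826611 161.53090213] (array([-0.12224763, 15.17742384,  4.14645073]), array([-0.00042133, -0.00239878,  0.00199294]))
unit y rel dial -150.6279505156331 x -0.3932044287101969
```

Call:
carry_out(
  series=[
    [[-0.12,4,0,0,0,0.002,2.6],[-0.12,8,0,0,0,0.002,2.6],[-0.12,12,0,0,0,0.002,2.6],[-0.12,15.2,0,0,0,0.002,2.6],[-0.12,15.2,0,0,0,0.002,2.6]],
  ],
)

```text
clock: 13.33
eef_pos: [549.7, -71.0, 158.9]
tool_rot: [3.136, 0.003, 0.066]
force: [0.1, -1.8, -0.3]
width: 26.1
```

Call:
carry_out(
  series=[
    [[0,0,2,0,0,0,2.6],[0,0,4,0,0,0,2.6],[0,0,6,0,0,0,2.6],[0,0,7,0,0,0,2.6],[0,0,7,0,0,0,2.6]],
  ],
)

```text
clock: 13.75
eef_pos: [548.1, -60.8, 87.4]
tool_rot: [-3.14, 0.007, 0.077]
force: [0.2, 0.6, 0.6]
width: 26.0
```

```bash
python3 snap.py i1 1
```

```text
13.75 [548.1 -60.8  87.4] [-3.14   0.007  0.077] F [0.17 0.58 0.57] M [ 0.004 -0.043 -0.032] 25.980717136751203 [ 0.09  0.65 -0.04  1.89  0.05  0.61 -1.48]
```

View pics/i1.png

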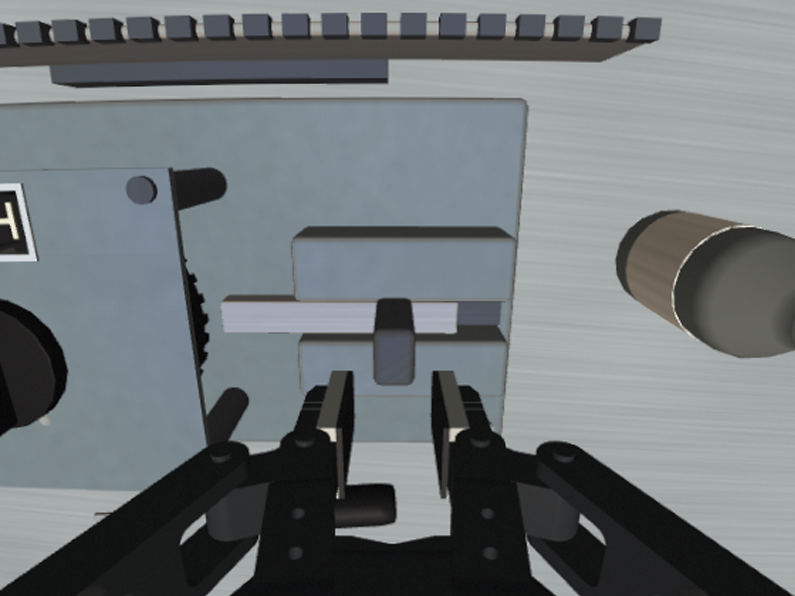

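View pics/i1_s.png

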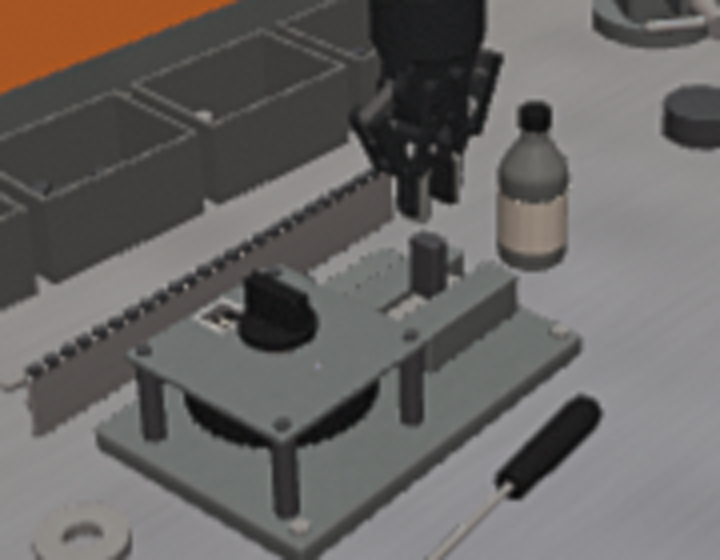

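Run:
```python
from h import *
d=dict(np.load("a_top.npz"))
f=lambda x,y:(180+(x+.5)/4.4-.5,160+(y+.5)/4.4-.5)
print(onz(d,f(765,150),128), onz(d,f(742,195),0))
d=dict(np.load("i1.npz")); T=d["Tw"]; z=d["z_map"]; Tt=T@np.linalg.inv(d["T_tool_cam"])
for q in [(540,480),(575,460),(600,480),(560,520),(660,560),(760,590)]:
    u,v=[int(a/1.42) for a in q]; o,r=ray(d,(u,v),T); print(q,(Tt[:3,:3].T@(o+r*z[v,u]-Tt[:3,3])).round(0))
```

```text
[ 583.73363213 -208.05016865  128.        ] [ 577.95058157 -206.96524133    0.        ]
(540, 480) [  7.  33. -83.]
(575, 460) [ 12.  41. -83.]
(600, 480) [ 12.  44. -90.]
(560, 520) [ -1.  38. -87.]
(660, 560) [  11.   46. -110.]
(760, 590) [  12.   59. -118.]
```

Call:
carry_out(
  series=[
    [[0.4,0,0.8,0,0,0,2.6],[0.4,0,1.8,0,0,0,2.6],[0.4,0,3,0,0,0,2.6],[0.4,0,4.2,0,0,0,2.6],[0.4,0,4.6,0,0,0,2.6]],
  ],
)

```text
clock: 14.27
eef_pos: [554.4, -60.8, 43.4]
tool_rot: [-3.141, 0.002, 0.077]
force: [0.6, -0.5, -0.5]
width: 26.0
```

Call:
carry_out(
  series=[
    [[0,0,0,0,0,0,2.6],[0,-0.3,0,0,0,0,2.6],[0,-0.6,0,0,0,0,2.6],[0,-0.9,0,0,0,0,2.6],[0,-1.2,0,0,0,0,2.6]],
  ],
)

```text
clock: 14.68
eef_pos: [554.8, -50.3, 45.4]
tool_rot: [3.14, -0.001, 0.076]
force: [1.4, -4.5, -1.3]
width: 26.1
```

```bash
python3 snap.py i2 1
```

```text
14.6833 [554.8 -50.3  45.4] [ 3.14e+00 -1.00e-03  7.60e-02] F [ 1.4  -4.52 -1.31] M [-0.843 -0.208 -0.015] 26.137867244252 [ 0.06  0.72 -0.03  1.91  0.05  0.51 -1.5 ]
```

View pics/i2.png

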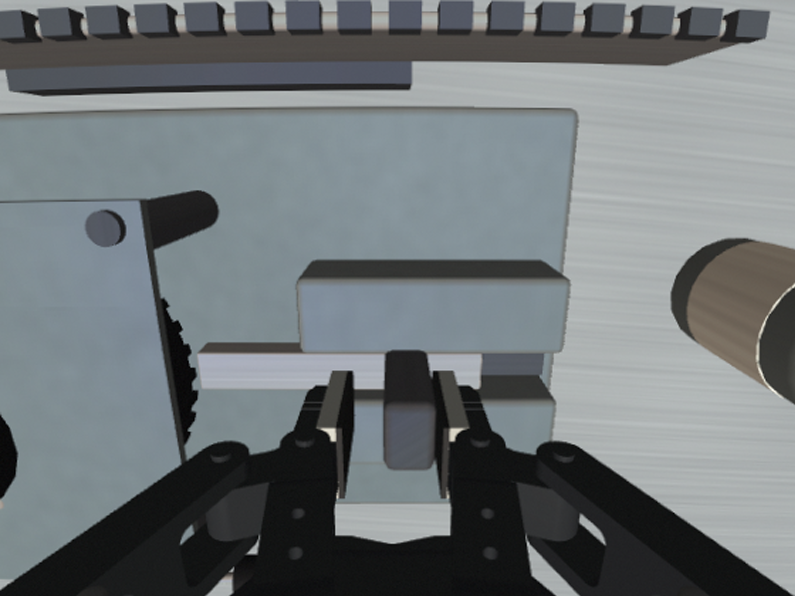

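Call:
carry_out(
  series=[
    [[0,-0.3,0,0,0,0,2.6],[0,-0.6,0,0,0,0,2.6],[0,-0.9,0,0,0,0,2.6],[0,-1.2,0,0,0,0,2.6],[0,-1.5,0,0,0,0,2.6]],
  ],
)

```text
clock: 15.2
eef_pos: [553.4, -33.9, 45.1]
tool_rot: [3.141, -0.001, 0.077]
force: [0.8, -3.3, 2.2]
width: 25.8
```

Call:
carry_out(
  series=[
    [[0,-0.2,0,0,0,0,2.6],[0,-0.4,0,0,0,0,2.6],[0,-0.6,0,0,0,0,2.6],[0,-0.8,0,0,0,0,2.6],[0,-1.0,0,0,0,0,2.6]],
  ],
)

```text
clock: 15.62
eef_pos: [553.2, -30.9, 45.0]
tool_rot: [3.134, -0.001, 0.073]
force: [3.3, -20.3, -1.2]
width: 26.2
```

```bash
python3 st.py
```

```text
15.6167 [553.18 -30.91  45.  ] [ 3.134e+00 -1.000e-03  7.300e-02] F [  3.3  -20.29  -1.16] M [-4.341 -0.722  0.015] 26.16 [ 0.01  0.72 -0.02  1.92  0.04  0.51 -1.54]
```

Call:
carry_out(
  series=[
    [[0,0.4,0,0,0,0,2.6],[0,0.9,0,0,0,0,2.6],[0,1.1,0,0,0,0,2.6],[0,1.1,0,0,0,0,2.6]],
  ],
)

```text
clock: 15.95
eef_pos: [552.3, -33.9, 44.4]
tool_rot: [-3.14, 0.001, 0.077]
force: [0.7, 0.1, 0.3]
width: 26.1
```

```bash
python3 snap.py j1
cat > bolt.py <<'E'
import sys
from h import *
d=dict(np.load(sys.argv[1]+".npz")); T=d["Tw"]; z=d["z_map"]
pts=[]
for v in range(150,350):
    for u in range(150,500):
        if z[v,u]>0:
            o,r=ray(d,(u,v),T); p=o+r*z[v,u]
            if 93<p[2]<100 and abs(p[0]-552)<18 and -80<p[1]<0: pts.append(p)
pts=np.array(pts); print(len(pts)); r=cv2.minAreaRect(pts[:,:2].astype(np.float32)); print(r)
c=np.array(r[0]);e=np.array([-np.sin(.075),np.cos(.075)]); print("rel dial y",(c-[541,89.5])@e)
E
python3 bolt.py j1
```

```text
15.95 [552.3 -33.9  44.4] [-3.14e+00  1.00e-03  7.70e-02] F [0.7  0.14 0.34] M [0.04  0.036 0.037] 26.134801710452596 [ 0.03  0.72 -0.03  1.92  0.04  0.51 -1.52]
2432
((551.09375, -33.87754821777344), (26.01041603088379, 53.205936431884766), 4.538902759552002)
rel dial y -123.78703322164763
```

View pics/j1.png

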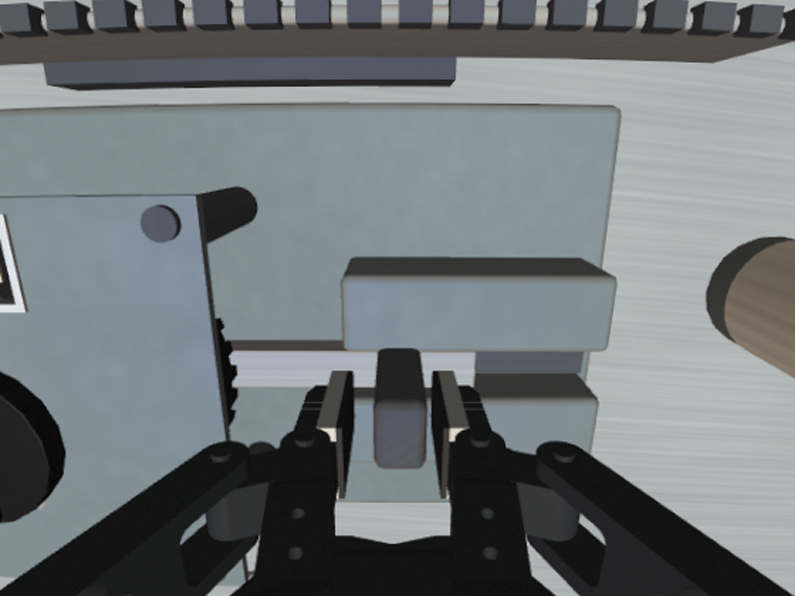

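Call:
carry_out(
  series=[
    [[0,0,-2,0,0,0,2.6],[0,0,-5,0,0,0,2.6],[0,0,-8,0,0,0,2.6],[0,0,-12,0,0,0,2.6],[0,0,-14,0,0,0,2.6]],
  ],
)

```text
clock: 16.42
eef_pos: [554.5, -33.6, 188.6]
tool_rot: [-3.141, -0.004, 0.078]
force: [1.2, -0.1, -0.7]
width: 26.1
```

Call:
carry_out(
  series=[
    [[1,-2,-1,0,0,0,2.6],[1,-5,-1,0,0,0,2.6],[1,-5,-1,0,0,0,2.6],[1,-5,-1,0,0,0,2.6]],
  ],
)

```text
clock: 16.75
eef_pos: [558.5, 19.2, 194.8]
tool_rot: [-3.14, 0.001, 0.082]
force: [0.2, 0.3, 0.2]
width: 25.8
```

```bash
python3 snap.py j2 1; python3 bolt.py j2
```

```text
16.75 [558.5  19.2 194.8] [-3.14e+00  1.00e-03  8.20e-02] F [0.25 0.33 0.17] M [-0.018  0.021  0.025] 25.80747853463987 [-0.05  0.51 -0.05  1.78  0.03  0.85 -1.6 ]
432
((550.17578125, -36.19475555419922), (23.021203994750977, 15.213556289672852), 4.5302557945251465)
rel dial y -126.02894333705596
```

View pics/j2.png

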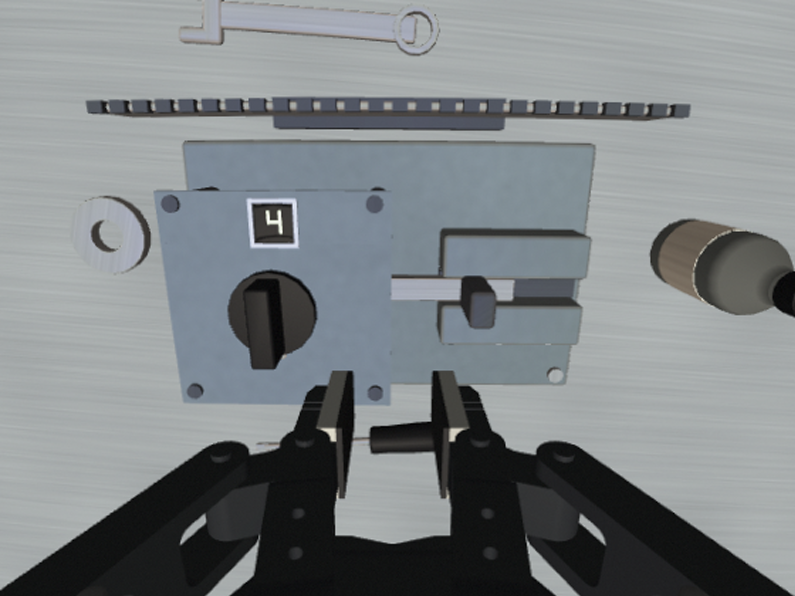

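View pics/j2_s.png

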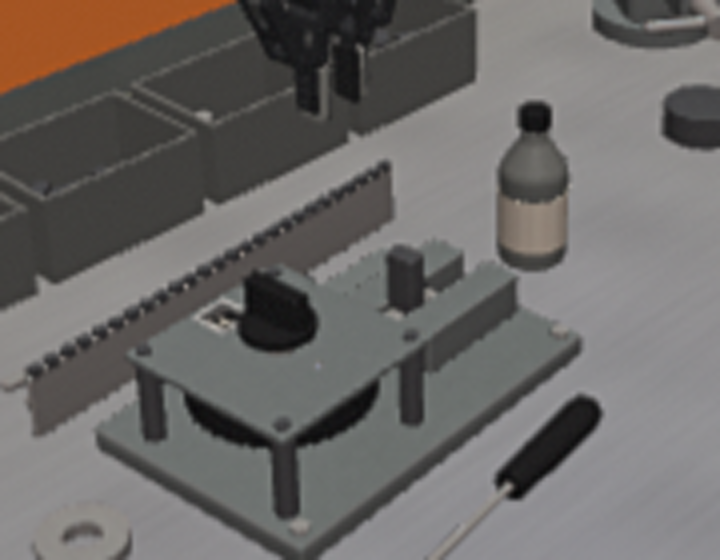

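Run:
```python
from h import *
d=dict(np.load("i1.npz")); T=d["Tw"]; z=d["z_map"]
e=np.array([-np.sin(.075),np.cos(.075)])
for v in (222,226,230):
  for u in (153,156,159,162,166,172,180):
    o,r=ray(d,(u,v),T); p=o+r*z[v,u]; print(v,u,p.round(1),((p[:2]-[541,89.5])@e).round(1))
```

```text
222 153 [535.1  33.   20.2] -55.9
222 156 [546.5  20.2  49.5] -69.5
222 159 [546.3  18.5  48.5] -71.1
222 162 [546.9  16.1  49.8] -73.7
222 166 [546.9  13.6  49.1] -76.1
222 172 [547.2   9.5  49.2] -80.2
222 180 [547.6   4.2  49. ] -85.6
226 153 [532.2  32.9  20.9] -55.8
226 156 [542.8  21.1  47.4] -68.4
226 159 [544.   18.1  50.2] -71.5
226 162 [543.4  16.7  48.2] -72.8
226 166 [543.9  13.7  48.9] -75.8
226 172 [544.4   9.5  49.3] -80.0
226 180 [544.7   4.2  48.8] -85.3
230 153 [528.5  33.4  20. ] -55.1
230 156 [529.1  30.6  21.1] -57.8
230 159 [541.   18.3  49.8] -71.0
230 162 [541.   16.4  49.5] -72.9
230 166 [626.5 -54.7 259.4] -150.2
230 172 [541.2   9.8  48.6] -79.5
230 180 [541.6   4.4  48.5] -84.9
```

Call:
carry_out(
  series=[
    [[0,0,0,0,0,0,2.6],[0,0,0,0,0,0,2.6],[0,0,0,0,0,0,2.6],[0,0,0,0,0,0,2.6]],
  ],
)

```text
clock: 17.18
eef_pos: [559.1, 14.9, 194.7]
tool_rot: [3.141, 0.0, 0.076]
force: [0.2, -0.3, 0.1]
width: 26.0
```

```bash
python3 st.py; python3 -c "
from cell import *
print(finish_job())"
```

```text
17.1833 [559.12  14.9  194.67] [3.141 0.    0.076] F [ 0.22 -0.3   0.14] M [-0.052 -0.011  0.012] 26.0 [-0.05  0.51 -0.04  1.78  0.03  0.85 -1.6 ]
the job is handed in; nothing more can be done
None
```

I set the dial from 7 to 4, let it click home, then slid the bolt to its stop. The job was handed in at 17.2 s; no verdict came back.

- **Dial:** I gripped the bar, pressed it about 8 mm (14 N) and turned it clockwise. I unwound the shaft's twist before letting it rise. The wrist moment at the end of each move was 0.17 N m or less, and the force about 14 N or less. The last picture shows 4 in the window. Measured after letting go and before the bolt was pushed, the bar top was back at about 132.5 mm, so the dial was up.
- **Bolt:** I pushed it with one finger until the force rose to 20 N at the stop, then backed off. The grip had moved 24.6 mm. The nose stood about 10 mm along at the start, so the bolt should now be at about 34 mm, which is its stop. That start figure is inferred from the nose position in the depth image.
- **Bystanders:** The ones in the last pictures look undisturbed, though I did not measure their positions. The arm ended clear, with about zero force on the tool.

**Disagreements:**
- The fingertips were about 34 mm short of the stated tool point. My first grasp closed on air just above the bar and touched nothing. I corrected for this by the depth image.
- The bar's angle at the start read 1.83 rad against 1.885 for a dial home on 7, though the dial was up. Turning by relative angle and checking the digit in the window made this harmless.

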